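# Put the seasoning shakers away under the wire shelf

## Robot

A 6-joint arm with a two-finger parallel gripper is mounted at the origin on the work surface. World frame = base frame: x ahead of the robot, y to its left, z up, the work surface at z = 0. Lengths are in mm, angles in rad, forces in N, time in s.
With the tool pointing down it reaches from about 250 to 800 mm from the base axis. Payload 8.5 kg.
Tool frame: the origin (TCP) lies at the very end of the fingers, on their centre line; the grasp point (between the pads) lies 19 mm behind it; z points along the fingers, y is the line along which they close (so a half turn about z gives the same grasp; the last joint's range is limited). The gripper opens to 85 mm and grips with 20 to 120 N. Pads are 22 mm wide; open, the fingers measure 114 mm over their backs; the gripper's body (76 mm by 85 mm) begins 54 mm behind the grasp point. The pads swing forward as they close: fully open they stand 13 mm farther back than shut.
Start: joints at [1.124, 0.238, -0.013, 1.319, 0, 1.571], TCP at [226.821, 473.422, 203.476] pointing down, gripper open.
Joint ranges: [-2.66, 2.66], [-1.03, 1.9], [-1.14, 1.46], [-1.82, 2.27], [-1.45, 1.34], [-3.14, 3.14]. Speed limits (rad/s): [2.22, 2.22, 2.79, 3.14, 3.14, 3.14].

## Interface

Orientations are given as a rotation vector (axis times angle).
In Python, from workcell import arm, optics, job_done gives the robot as it stands.
- The arm moves only by the tool servo_tool, never from a script. Its argument "moves" is a list that holds one entry, the list of rows, each a list of 7 numbers: the turn, a rotation vector about the tool's x, y, z in degrees, then the shift along the tool's x, y, z in cm, then the finger opening in cm, from 0 to 8.54. A call has exactly 5 rows; each row is the pose to reach, as a shift and turn from the pose commanded when the call began, along the tool's axes at that moment; what a row does not reach only later rows make up. A row lasts 1/8 s, in which the tool goes at most 62.5 mm and 10.7 degrees, less where a joint would pass 70% of its speed; a pose out of reach is approached as far as the arm can. A call with a gripper value outside its range is refused whole. The fingers move at their own pace and stop on an object; "force" is the grip in N (left out, the last holds). Time passes only in rows, so rows that repeat a pose let the fingers close, or fill a call up. It gives the time, the measured TCP pose, the force, the opening and the grip force at its end, in the units of the state.
- arm.sense(): the state, without advancing time (a new reading comes with each control period).
- optics.snapshot(name): name is "side" or "top"; returns a dict with "frame" (384x512x3 uint8, red, green, blue), "fx", "fy", "cx", "cy" (pixels), "k1" (the pictures are not rectified: a ray, as slopes to the right and down, at radius r is drawn at 1 + k1 r^2 times it, then the intrinsics apply), "camera_from_world" (4x4, takes a point from world to camera coordinates). Camera axes: x right, y down, z forward; pixel columns grow to the right and rows downward; lengths in mm; the calibration is good to about 2 mm. A picture is of the moment at which its call begins. There is no depth.
- job_done(): hands the job in; it is judged then, once.
The state is a dict: "clock": time; "q": joint angles; "joint_velocities": joint speeds; "tau": joint torques, N m; "tool_pos": TCP position; "orientation": TCP orientation; "contact_force": force on the tool from outside, world axes, zero at the start; "wrist_torque": the same for the moment, N m; "grip_width": finger opening in mm; "gripper_force": force on a finger pad.
Only numpy, scipy, OpenCV 4.12 (cv2) and the standard library are available. Lean on these libraries where they do the work, as an engineer would, in place of code of your own. Each camera call takes 0.05 s, during which the arm holds its last target. There are 200 camera calls.

## Task

Clear up the seasoning shakers after cooking: take the loose white dust caps, which are due for a wash, off the two shakers that wear them and stand both caps, open side down, inside the grey draining tray. Then slide every shaker along the counter, without lifting it, into single file between the guide rails of the wire rack, pushing the file on under its shelf until all of them stand upright in the straight part of the lane and none sticks out at its open end. Leave the other kitchen things where they are.

Things in the scene. Friction and masses are not known exactly. Their poses are not given: they have to be found in the camera images.
- shaker0: steel seasoning shaker: upright cylinder 50 mm in diameter and 58 mm tall with a dark perforated top on it, 33 mm in diameter and 22 mm tall (80 mm tall in all), about 0.2 kg. Origin at the centre of its underside, z up along its axis. This one is always there and starts with the loose dust cap cap0 over its top, 108 mm tall together.
- shaker1: steel seasoning shaker: upright cylinder 50 mm in diameter and 58 mm tall with a dark perforated top on it, 33 mm in diameter and 22 mm tall (80 mm tall in all), about 0.2 kg. Origin at the centre of its underside, z up along its axis. This one is always there and starts with the loose dust cap cap1 over its top, 108 mm tall together.
- shaker2: steel seasoning shaker: upright cylinder 50 mm in diameter and 58 mm tall with a dark perforated top on it, 33 mm in diameter and 22 mm tall (80 mm tall in all), about 0.2 kg. Origin at the centre of its underside, z up along its axis. No dust cap. May be absent (None from the start).
- shaker3: steel seasoning shaker: upright cylinder 50 mm in diameter and 58 mm tall with a dark perforated top on it, 33 mm in diameter and 22 mm tall (80 mm tall in all), about 0.2 kg. Origin at the centre of its underside, z up along its axis. No dust cap. May be absent (None from the start).
- shaker4: steel seasoning shaker: upright cylinder 50 mm in diameter and 58 mm tall with a dark perforated top on it, 33 mm in diameter and 22 mm tall (80 mm tall in all), about 0.2 kg. Origin at the centre of its underside, z up along its axis. No dust cap. May be absent (None from the start).
- shaker5: steel seasoning shaker: upright cylinder 50 mm in diameter and 58 mm tall with a dark perforated top on it, 33 mm in diameter and 22 mm tall (80 mm tall in all), about 0.2 kg. Origin at the centre of its underside, z up along its axis. No dust cap. May be absent (None from the start).
- cap0: loose white plastic dust cap, an upside-down cup: 47 mm outside diameter, 50 mm tall, wall 2.5 mm, open below, 30 g. Origin at the centre of its rim (the lower, open edge), z up to the closed end. Starts over shaker0's top, rim resting on that shaker's shoulder 58 mm up; it has 4.5 mm of play about the top and must rise 22 mm to come clear of it.
- cap1: loose white plastic dust cap, an upside-down cup: 47 mm outside diameter, 50 mm tall, wall 2.5 mm, open below, 30 g. Origin at the centre of its rim (the lower, open edge), z up to the closed end. Starts over shaker1's top, rim resting on that shaker's shoulder 58 mm up; it has 4.5 mm of play about the top and must rise 22 mm to come clear of it.
- rack: fixed chrome wire rack with one lane. Origin on the counter midway between the guide rails where their straight part starts (open end); x runs into the lane, z up. Rails: 6 mm wires 20 and 42 mm above the counter, 60 mm apart in the clear from x = 0 to the stop; outside that they flare to 104 mm in the clear at x = -0.045 m. The counter is the lane's floor.
- lane_stop (a point): point on the counter at the closed end of the lane, on its middle line at x = 0.325 m of the rack: two wires across the lane stop the file here. Six shakers in file take 300 mm. Axes as the rack's.
- shelf_edge (a point): middle of the near edge of the rack's wire shelf, on its underside (x = 0.07, z = 0.094 m of the rack). The shelf covers the lane from here to 0.343 m, 77 mm to each side, 94 to 102 mm above the counter; four 8 mm legs stand 71 mm to each side at x = 0.078 and 0.335 m. Axes as the rack's.
- tray: fixed grey plastic draining tray, 115 mm (its x) by 175 mm (its y), floor 6 mm above the counter, lip 4 mm thick and 12 mm high. Origin at its centre on the counter, z up.
- mug: blue mug, 76 mm wide, 90 mm tall, its handle reaching about 55 to 70 mm from the axis; leave alone. Origin at the centre of its underside.
- oil: green glass oil bottle, 60 mm wide, 200 mm tall; leave alone. Origin at the centre of its underside.
- bowl: small white bowl, 84 mm wide, 35 mm tall; leave alone. Origin at the centre of its underside.
- timer: round red kitchen timer, 62 mm wide, 60 mm tall; leave alone. Origin at the centre of its underside.
- mill: dark wooden pepper mill, 48 mm wide, 115 mm tall; leave alone. Origin at the centre of its underside.
- spatula: wooden-handled spatula lying along its x axis; leave alone. Origin under its middle.

How it is judged (in metres and radians):
At the end, for the whole second after the job is handed in: all shakers present stand upright (0.12 rad) on the counter in the lane, centres within 12 mm of its middle line and 20 mm or more past the start of the straight rails; both caps stand open side down (0.12 rad) on the tray floor, centres within 34 mm (tray x) and 64 mm (tray y) of its middle (x of shaker0 in the frame of rack between 0.02 and 0.33 m and y of shaker0 in the frame of rack between -0.012 and 0.012 m and angle between each of shaker0, shaker1, shaker2, shaker3, shaker4, shaker5, cap0, cap1's own z axis and vertical below 0.12 rad and height (world z) of each of shaker0, shaker1, shaker2, shaker3, shaker4, shaker5 below 0.01 m and linear speed of each of shaker0, shaker1, shaker2, shaker3, shaker4, shaker5, cap0, cap1 below 0.02 m/s and x of shaker1 in the frame of rack between 0.02 and 0.33 m and y of shaker1 in the frame of rack between -0.012 and 0.012 m and x of shaker2 in the frame of rack between 0.02 and 0.33 m and y of shaker2 in the frame of rack between -0.012 and 0.012 m and x of shaker3 in the frame of rack between 0.02 and 0.33 m and y of shaker3 in the frame of rack between -0.012 and 0.012 m and x of shaker4 in the frame of rack between 0.02 and 0.33 m and y of shaker4 in the frame of rack between -0.012 and 0.012 m and x of shaker5 in the frame of rack between 0.02 and 0.33 m and y of shaker5 in the frame of rack between -0.012 and 0.012 m and x of cap0 in the frame of tray between -0.034 and 0.034 m and y of cap0 in the frame of tray between -0.064 and 0.064 m and z of each of cap0, cap1 in the frame of tray below 0.012 m and x of cap1 in the frame of tray between -0.034 and 0.034 m and y of cap1 in the frame of tray between -0.064 and 0.064 m); the robot touches nothing.
It fails at once if a shaker is lifted off the counter (its foot more than 40 mm up) (height (world z) of any of shaker0, shaker1, shaker2, shaker3, shaker4, shaker5 above 0.04 m).
It fails at once if one of the other kitchen things (mug, oil bottle, bowl, timer, pepper mill, spatula) is moved by more than 30 mm (distance of any of mug, oil, bowl, timer, mill, spatula from where it was at the start of the episode above 0.03 m).
Of shaker2, shaker3, shaker4, shaker5 only 2 to 4 are there at a start; the rules pass over those that are not, and their reading is None.
At some moment in a run one of shaker2, shaker3, shaker4, shaker5 may be knocked a few centimetres aside while the robot is not near it.
It also fails if it takes over 210 s, if anything falls off the work surface, if the arm or the gripper's body presses on something with over 40 N, if the wrist force passes 120 N, or if a joint passes its speed limit or range.

## Working session

There is one attempt and no reset: what is moved stays moved. The work goes in short steps, Python scripts to look and compute and a tool call to move; the robot and the scene stay as the last step left them, time stands still between calls to the robot, and variables do not carry over. Pictures are saved under pics/ and viewed, at most 14 in all, crops included, and the job is handed in when it is done.

Besides the shell and the picture viewer there is one more tool, called after "Call:" as a command line: name --argument value ..., lists and objects as JSON in quotes. servo_tool: Moves the arm, as the interface text tells. Its arguments: {"type":"object","properties":{"moves":{"type":"array","items":{"type":"array","items":{"type":"array","items":{"type":"number"}}}},"force":{"type":"number"}},"required":["moves"]}

```bash
mkdir -p pics
cat > h.py <<'E'
import numpy as np, cv2
from workcell import arm, optics, job_done
def snap(n,f=None):
    s=optics.snapshot(n)
    if f: cv2.imwrite('pics/'+f,s['frame'][:,:,::-1])
    return s
def ray(s,u,v):
    x=(u-s['cx'])/s['fx'];y=(v-s['cy'])/s['fy'];X,Y=x,y
    for _ in range(30):
        k=1+s['k1']*(X*X+Y*Y);X,Y=x/k,y/k
    M=np.array(s['camera_from_world']);R,t=M[:3,:3],M[:3,3]
    return -R.T@t,R.T@np.array([X,Y,1])
def pt(s,u,v,z):
    c,d=ray(s,u,v);return (c+d*(z-c[2])/d[2])[:2].round(1)
def px(s,p):
    M=np.array(s['camera_from_world']);c=M[:3,:3]@np.array(p,float)+M[:3,3];a=c[:2]/c[2];a=a*(1+s['k1']*(a@a))
    return np.array([s['fx']*a[0]+s['cx'],s['fy']*a[1]+s['cy']]).round(1)
E
python3 - <<'E'
from h import *
for n in('top','side'):
    s=snap(n); print(n,{k:(np.array(v).round(3).tolist()) for k,v in s.items() if k!='frame'}, ray(s,256,192))
    cv2.imwrite(f'pics/{n}0.png',cv2.resize(s['frame'][:,:,::-1],(800,600),interpolation=cv2.INTER_CUBIC))
a=arm.sense();print(a)
E
```

```text
top {'fx': 473.16, 'fy': 473.16, 'cx': 265.189, 'cy': 190.888, 'k1': 0.066, 'camera_from_world': [[-0.029, -1.0, 0.003, -23.228], [-0.982, 0.028, -0.186, 574.864], [0.186, -0.008, -0.983, 1556.447], [0.0, 0.0, 0.0, 1.0]]} (array([ 274.87484379,  -26.42574344, 1636.24003222]), array([ 0.1839768 ,  0.01119177, -0.98306153]))
side {'fx': 447.414, 'fy': 447.414, 'cx': 254.279, 'cy': 193.738, 'k1': 0.026, 'camera_from_world': [[0.976, -0.22, -0.003, -536.374], [-0.148, -0.649, -0.746, 134.466], [0.162, 0.728, -0.666, 1454.353], [0.0, 0.0, 0.0, 1.0]]} (array([  307.50413257, -1089.45272759,  1067.45256288]), array([ 0.1664004,  0.729792 , -0.6631323]))
{'clock': 0.1, 'q': array([ 1.12397234e+00,  2.38714098e-01, -1.41305785e-02,  1.31915653e+00,
       -1.10961703e-05,  1.57079906e+00]), 'joint_velocities': array([-0.0005155 ,  0.00076879,  0.0016183 ,  0.00035794, -0.0018294 ,
       -0.00014307]), 'tau': array([-1.69929172e-04, -5.39721966e+01,  3.46997774e+01,  1.34543140e-02,
       -8.34790899e-05, -4.26451425e-05]), 'tool_pos': array([226.69866869, 473.12411147, 202.96074601]), 'orientation': array([-6.95992618e-01, -3.06326395e+00,  1.84929161e-03]), 'contact_force': array([-0.21078348,  0.25186596, -0.1251835 ]), 'wrist_torque': array([ 0.01920589, -0.02296263,  0.0047561 ]), 'gripper_force': 0.0, 'grip_width': 85.3285353991913}
```

View pics/top0.png

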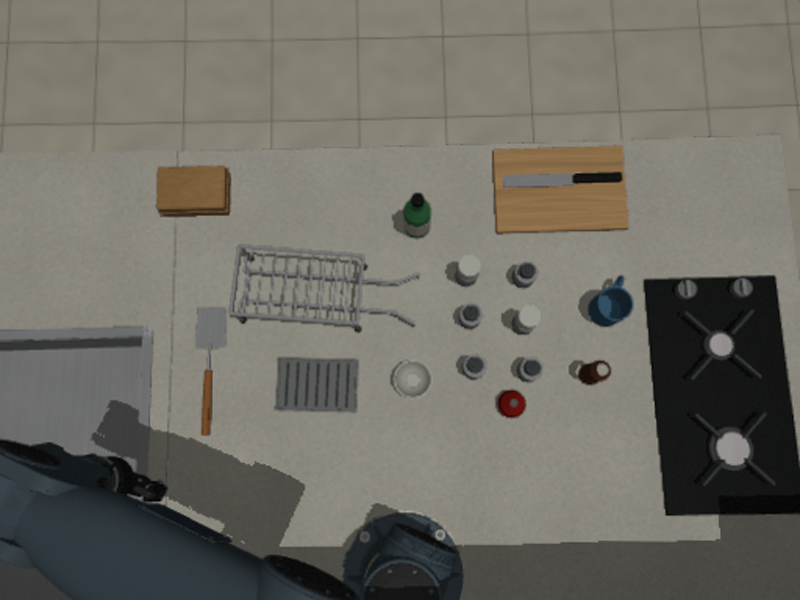

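View pics/side0.png

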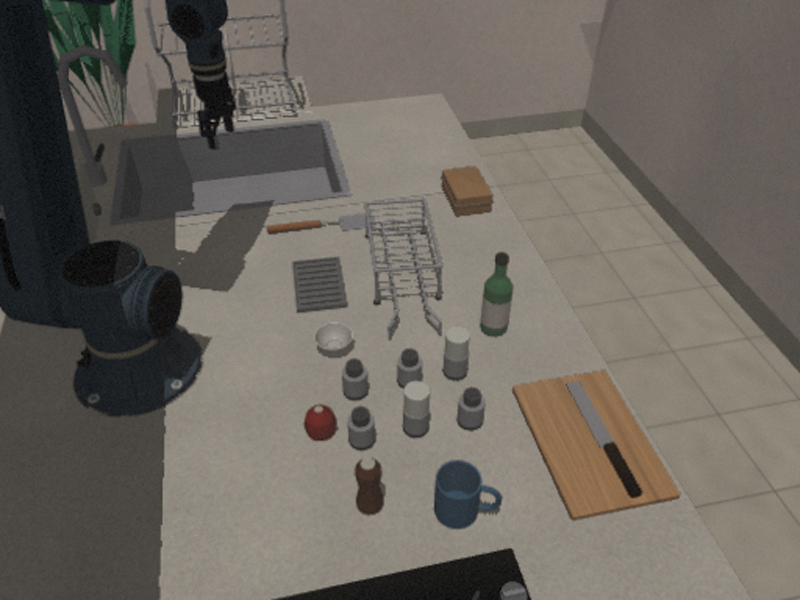

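```bash
cat >> h.py <<'E'
def blobs(s,kind):
    f=s['frame'];h=cv2.cvtColor(f,cv2.COLOR_RGB2HSV);V,S=h[...,2].astype(int),h[...,1]
    m=((V>185)&(S<40)) if kind=='cap' else ((V<75)&(S<90))
    z={'cap':100,'top':74}[kind]
    n,l,st,c=cv2.connectedComponentsWithStats(m.astype(np.uint8),connectivity=4)
    return [(c[i].round(1).tolist(),int(st[i,4]),pt(s,*c[i],z).tolist()) for i in range(1,n) if 25<st[i,4]<400]
E
python3 - <<'E'
from h import *
s=snap('top')
cv2.imwrite('pics/top1.png',cv2.resize(s['frame'][130:280,135:385,::-1],(800,480),interpolation=cv2.INTER_CUBIC))
f=s['frame']; print(f[170:180,299:302].mean((0,1)), f[168:176,295:303].max((0,1)), f[200:206,298:303].min((0,1)))
for k in('cap','top'):
    for b in blobs(s,k): print(k,b)
E
```

```text
[127.8        129.53333333 120.53333333] [154 156 145] [35 37 37]
top ([380.8, 113.2], 170, [831.3, -446.4])
top ([266.8, 127.4], 57, [792.3, -51.6])
top ([261.7, 145.6], 80, [728.0, -32.3])
top ([295.0, 177.9], 72, [611.8, -141.5])
top ([336.4, 173.0], 81, [624.7, -281.9])
top ([330.6, 179.3], 52, [603.7, -261.4])
top ([378.6, 193.0], 26, [552.0, -418.9])
top ([301.0, 200.2], 81, [535.0, -158.4])
top ([296.4, 206.7], 31, [513.6, -142.2])
top ([330.8, 208.3], 70, [505.0, -256.5])
top ([303.3, 233.1], 82, [424.7, -161.3])
top ([332.6, 238.1], 38, [405.8, -256.9])
top ([339.9, 235.1], 85, [414.9, -281.3])
top ([183.1, 245.6], 56, [395.5, 234.7])
top ([189.7, 245.6], 57, [394.7, 213.2])
top ([196.1, 245.7], 55, [393.6, 192.3])
top ([202.7, 245.1], 54, [394.9, 170.7])
top ([209.1, 245.6], 53, [392.6, 149.6])
top ([215.6, 245.4], 48, [392.7, 128.4])
top ([297.2, 237.5], 26, [410.8, -140.4])
top ([222.1, 246.0], 48, [390.2, 107.2])
top ([495.8, 353.0], 77, [39.5, -738.2])
top ([485.2, 359.3], 36, [21.6, -703.5])
top ([409.4, 377.1], 82, [-26.9, -467.3])
top ([317.0, 377.3], 31, [-21.8, -182.9])
```

View pics/top1.png

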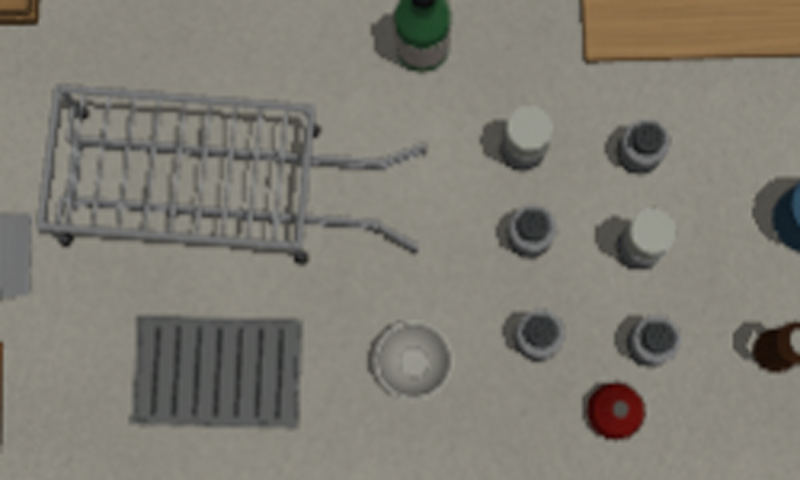

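Run:
```python
from h import *
s=snap('top')
P=lambda x,y,z:pt(s,135+(x+.5)/3.2-.5,130+(y+.5)/3.2-.5,z)
print('shelf',[P(*q,98) for q in[(315,107),(302,250),(60,90),(42,230)]])
print('bend',[P(*q,42) for q in[(383,163),(372,224),(424,149),(415,248)]])
print('tray',[P(*q,12) for q in[(138,317),(300,318),(298,428),(132,424)]])
print('caps',[P(*q,108) for q in[(530,126),(652,230)]],'tops',[P(*q,80) for q in[(535,223),(650,138),(541,327),(656,333)]])
print('bowl',P(411,358,30),'oil',P(422,58,0),'timer',P(616,412,30),'mug', P(815,210,90),'mill',P(795,340,115))
s=snap('side')  # side-view cap tops / dark tops (800-scale px)
Q=lambda x,y,z:pt(s,(x+.5)*.64-.5,(y+.5)*.64-.5,z)
print('side caps',[Q(*q,108) for q in[(457,337),(417,391)]],'tops',[Q(*q,80) for q in[(410,356),(472,396),(355,367),(361,414)]])
```

```text
shelf [array([663.2,  65.1]), array([512.6,  80.9]), array([688.7, 330.2]), array([541.1, 346.4])]
bend [array([613.3,  -3.6]), array([547.1,   9.8]), array([627.5, -48.1]), array([519.9, -35.4])]
tray [array([458.4, 263.5]), array([452.1,  90.1]), array([335.6,  93.8]), array([345.3, 268.9])]
caps [array([ 634.1, -157.7]), array([ 521.5, -277.6])] tops [array([ 536.9, -160.9]), array([ 624.1, -285.7]), array([ 428.3, -162.3]), array([ 418.9, -280. ])]
bowl [404.3 -27.8] oil [741.  -49.6] timer [ 341.9 -241.2] mug [ 540.6 -449.5] mill [ 405.  -412.4]
side caps [array([ 632.2, -163.7]), array([ 522.7, -281. ])] tops [array([ 537.3, -167.1]), array([ 625. , -291.7]), array([ 427.3, -172. ]), array([ 417.7, -287.9])]
```

```bash
cat >> h.py <<'E'
from scipy.spatial.transform import Rotation as Ro
D=np.array([.103,.9947]);O=np.array([580.5,3.3])   # rack axis, origin
N=np.array([D[1],-D[0]])
def rk(a,b=0): return (O+a*D+b*N)
def lane(p): p=np.array(p)[:2]-O; return np.array([p@D,p@-N]).round(1)
def go(*T):
    a=arm.sense();R=Ro.from_rotvec(a['orientation']);M=R.as_matrix()
    W=np.c_[-np.array([D[1],-D[0],0]),np.array([*D,0]),[0,0,-1]]
    print('t',round(a['clock'],2),'tcp',a['tool_pos'].round(1),'F',a['contact_force'].round(1),'w',round(a['grip_width'],1),'turn to lane',np.degrees(Ro.from_matrix(M.T@W).as_rotvec()).round(2))
    for t in T: print(t,'-> cm',(M.T@(np.array(t,float)-a['tool_pos'])/10).round(2))
E
python3 -c "
from h import *
go((633,-160,180),(633,-160,65))"
```

```text
t 0.25 tcp [226.8 473.3 203.2] F [-0.3 -0.1 -0.4] w 85.8 turn to lane [-4.000e-02 -1.000e-02 -1.969e+01]
(633, -160, 180) -> cm [-64.   -39.55   2.35]
(633, -160, 65) -> cm [-64.   -39.55  13.85]
```

Call:
servo_tool --moves '[[[0, 0, -6.6, -4.5, -2.8, 0, 8.5], [0, 0, -13.2, -9, -5.6, 0, 8.5], [0, 0, -19.7, -13.5, -8.4, 0, 8.5], [0, 0, -19.7, -18, -11.2, 0, 8.5], [0, 0, -19.7, -22.5, -14, 0, 8.5]]]' --force 25

```text
clock: 0.88
tool_pos: [369.9, 248.5, 203.6]
orientation: [0.161, 3.137, 0.0]
contact_force: [0.4, 0.6, 0.5]
grip_width: 85.2
gripper_force: 0.0
```

```bash
python3 -c "
from h import *
go((633,-160,180),(633,-160,65)); print(arm.sense()['q'].round(2))"
```

```text
t 0.88 tcp [369.9 248.5 203.6] F [0.4 0.6 0.5] w 85.2 turn to lane [0.01 0.02 0.03]
(633, -160, 180) -> cm [-30.36 -37.93   2.36]
(633, -160, 65) -> cm [-30.35 -37.94  13.86]
[ 0.59  0.1  -0.18  1.29 -0.    0.69]
```

Call:
servo_tool --moves '[[[0, 0, 0, -3.4, -4.2, 0, 8.5], [0, 0, 0, -6.8, -8.5, 0, 8.5], [0, 0, 0, -10.2, -12.7, 0, 8.5], [0, 0, 0, -13.6, -17, 0, 8.5], [0, 0, 0, -17, -21.2, 0, 8.5]]]'

```text
clock: 1.5
tool_pos: [517.3, 19.8, 203.6]
orientation: [0.162, 3.137, 0.0]
contact_force: [1.3, 0.5, 0.1]
grip_width: 85.0
gripper_force: 0.0
```

Call:
servo_tool --moves '[[[0, 0, 0, -3.4, -4.2, 0, 8.5], [0, 0, 0, -6.8, -8.5, 1, 8.5], [0, 0, 0, -10.2, -12.7, 2.4, 8.5], [0, 0, 0, -13.4, -16.7, 2.4, 8.5], [0, 0, 0, -13.4, -16.7, 2.4, 8.5]]]'

```text
clock: 2.12
tool_pos: [633.6, -161.3, 177.8]
orientation: [-0.167, -3.136, 0.0]
contact_force: [0.7, 0.1, -0.4]
grip_width: 85.0
gripper_force: 0.0
```

Run:
```python
from h import *
go((633,-160,180),(633,-160,65)); print(arm.sense()['q'].round(2))
s=snap('side'); f=s['frame'][130:330,170:400,::-1]
cv2.imwrite('pics/side1.png',cv2.resize(f,(690,600),interpolation=cv2.INTER_CUBIC))
```

```text
t 2.12 tcp [ 633.6 -161.3  177.8] F [ 0.7  0.1 -0.4] w 85.0 turn to lane [-0.02 -0.07 -0.18]
(633, -160, 180) -> cm [ 0.08  0.13 -0.22]
(633, -160, 65) -> cm [ 0.06  0.13 11.28]
[-0.25  0.47  0.28  1.37 -0.   -0.14]
```

View pics/side1.png

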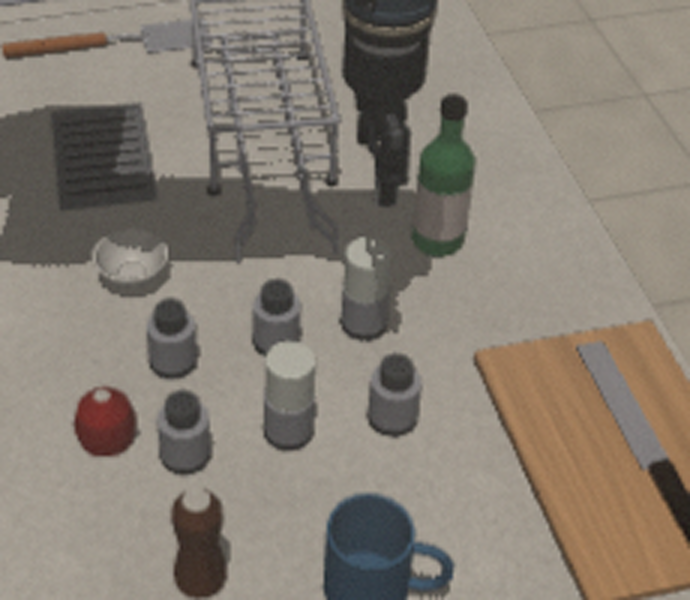

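Run:
```python
from h import *
s=snap('side')
for p in[(633.6,-161,178),(633.6,-111,178),(633.6,-211,178),(633,-160,108)]: print(p,(px(s,p)-[170,130])*3)
```

```text
(633.6, -161, 178) [371.4 203.7]
(633.6, -111, 178) [357.3 171.3]
(633.6, -211, 178) [386.1 237.9]
(633, -160, 108) [366.6 253.8]
```

Call:
servo_tool --moves '[[[0, 0, 0, 0.05, 0.1, 4, 8.5], [0, 0, 0, 0.05, 0.1, 8, 8.5], [0, 0, 0, 0.05, 0.1, 11.2, 8.5], [0, 0, 0, 0.05, 0.1, 11.2, 8.5], [0, 0, 0, 0.05, 0.1, 11.2, 5.5]]]'

```text
clock: 2.85
tool_pos: [632.8, -156.7, 69.3]
orientation: [0.16, 3.136, -0.001]
contact_force: [-0.5, 0.2, 0.0]
grip_width: 69.0
gripper_force: 0.0
```

Call:
servo_tool --moves '[[[0, 0, 0, 0, 0, 0, 4.5], [0, 0, 0, 0, 0, 0, 4], [0, 0, 0, 0, 0, 0, 4], [0, 0, 0, 0, 0, 0, 4], [0, 0, 0, 0, 0, 0, 4]]]' --force 25

```text
clock: 3.48
tool_pos: [633.3, -157.4, 69.6]
orientation: [0.161, 3.134, -0.001]
contact_force: [-0.8, 1.1, 7.2]
grip_width: 45.8
gripper_force: 24.9
```

Call:
servo_tool --moves '[[[0, 0, 0, 0, 0, -2, 4], [0, 0, 0, 0, 0, -5, 4], [0, 0, 0, 0, 0, -9, 4], [0, 0, 0, 0, 0, -11, 4], [0, 0, 0, 0, 0, -11, 4]]]'

```text
clock: 4.1
tool_pos: [633.5, -157.6, 180.0]
orientation: [0.162, 3.133, -0.002]
contact_force: [-0.5, 0.7, -0.4]
grip_width: 45.5
gripper_force: 25.8
```

Run:
```python
from h import *
go((399.7,219,175),(399.7,219,30),(396.1,139,30)); 
s=snap('side'); f=s['frame'][130:280,200:400,::-1]
cv2.imwrite('pics/side2.png',cv2.resize(f,(600,450),interpolation=cv2.INTER_CUBIC))
```

```text
t 4.1 tcp [ 633.5 -157.6  180. ] F [-0.5  0.7 -0.4] w 45.5 turn to lane [-0.04  0.25  0.01]
(399.7, 219, 175) -> cm [27.13 35.06  0.35]
(399.7, 219, 30) -> cm [27.19 35.07 14.85]
(396.1, 139, 30) -> cm [26.73 27.07 14.86]
```

View pics/side2.png

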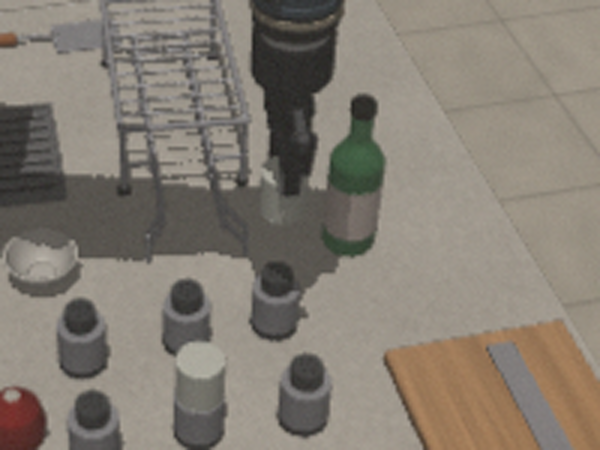

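Call:
servo_tool --moves '[[[0, 0, 0, 3.0, 3.9, 0, 4], [0, 0, 0, 6, 7.8, 0, 4], [0, 0, 0, 9, 11.7, 0, 4], [0, 0, 0, 12, 15.6, 0, 4], [0, 0, 0, 15, 19.5, 0, 4]]]'

```text
clock: 4.78
tool_pos: [501.5, 53.2, 176.3]
orientation: [-0.162, -3.136, 0.0]
contact_force: [1.1, 0.1, -0.7]
grip_width: 45.9
gripper_force: 25.8
```

Call:
servo_tool --moves '[[[0, 0, 0, 3.1, 3.9, 0, 4], [0, 0, 0, 6.2, 7.8, 0, 4], [0, 0, 0, 9.3, 11.7, 0, 4], [0, 0, 0, 12.1, 15.6, 0, 4], [0, 0, 0, 12.1, 15.6, 3, 4]]]'

```text
clock: 5.4
tool_pos: [398.0, 222.5, 147.7]
orientation: [0.155, 3.136, 0.003]
contact_force: [0.7, -0.5, -0.4]
grip_width: 45.6
gripper_force: 25.8
```

Run:
```python
from h import *
go((399.7,219,18.5))
```

```text
t 5.4 tcp [398.  222.5 147.7] F [ 0.7 -0.5 -0.4] w 45.6 turn to lane [0.1  0.1  0.25]
(399.7, 219, 18.5) -> cm [-0.18 -0.35 12.92]
```

Call:
servo_tool --moves '[[[0, 0, 0, 0, -0.3, 4, 4], [0, 0, 0, 0, -0.3, 8, 4], [0, 0, 0, 0, -0.3, 11, 4], [0, 0, 0, 0, -0.3, 12, 4], [0, 0, 0, 0, -0.3, 12, 4]]]'

```text
clock: 6.02
tool_pos: [398.0, 216.5, 27.1]
orientation: [-0.162, -3.136, 0.001]
contact_force: [-0.4, -0.9, -0.2]
grip_width: 45.5
gripper_force: 25.8
```

Run:
```python
from h import *
go((399.7,219,18.5))
```

```text
t 6.03 tcp [398.  216.5  27.1] F [-0.4 -0.9 -0.2] w 45.5 turn to lane [-0.05 -0.07  0.01]
(399.7, 219, 18.5) -> cm [-0.15  0.27  0.86]
```

Call:
servo_tool --moves '[[[0, 0, 0, 0, 0, 0.5, 4], [0, 0, 0, 0, 0, 0.8, 4], [0, 0, 0, 0, 0, 0.8, 4], [0, 0, 0, 0, 0, 0.8, 5], [0, 0, 0, 0, 0, 0.8, 6.5]]]'

```text
clock: 6.65
tool_pos: [398.6, 216.8, 19.7]
orientation: [0.162, 3.137, 0.0]
contact_force: [1.2, 0.2, -0.4]
grip_width: 64.7
gripper_force: 0.0
```

Call:
servo_tool --moves '[[[0, 0, 0, 0, 0, 0, 6.5], [0, 0, 0, 0, 0, -3, 6.5], [0, 0, 0, 0, 0, -8, 6.5], [0, 0, 0, 0, 0, -13, 7], [0, 0, 0, 0, 0, -16, 8.5]]]'

```text
clock: 7.28
tool_pos: [399.1, 217.1, 182.0]
orientation: [0.161, 3.135, 0.002]
contact_force: [0.6, 0.1, -0.1]
grip_width: 84.7
gripper_force: 0.0
```

Run:
```python
from h import *
go((522,-279,180),(522,-279,65))
s=snap('side'); f=s['frame'][110:310,160:360,::-1]
cv2.imwrite('pics/side3.png',cv2.resize(f,(600,600),interpolation=cv2.INTER_CUBIC))
```

```text
t 7.28 tcp [399.1 217.1 182. ] F [ 0.6  0.1 -0.1] w 84.7 turn to lane [0.08 0.13 0.01]
(522, -279, 180) -> cm [-17.32 -48.08   0.17]
(522, -279, 65) -> cm [-17.3  -48.1   11.67]
```

View pics/side3.png

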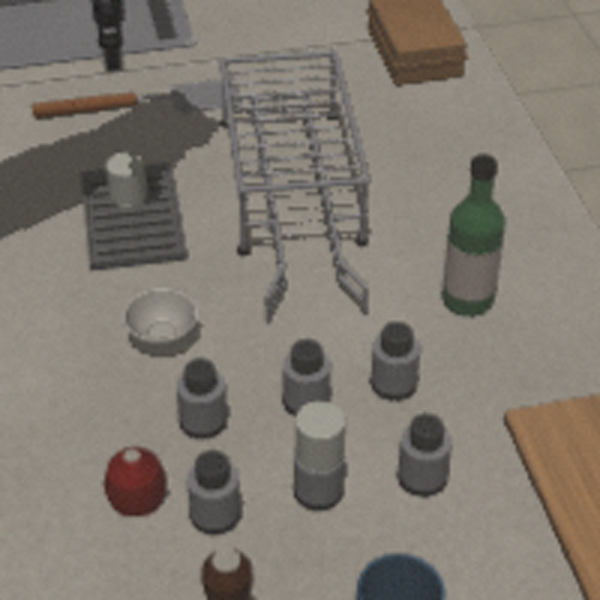

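Call:
servo_tool --moves '[[[0, 0, 0, -1.8, -5, 0, 8.5], [0, 0, 0, -3.6, -10, 0, 8.5], [0, 0, 0, -5.4, -15, 0, 8.5], [0, 0, 0, -7.2, -20, 0, 8.5], [0, 0, 0, -9, -25, 0, 8.5]]]'

```text
clock: 7.95
tool_pos: [462.5, -42.9, 179.5]
orientation: [0.162, 3.137, -0.0]
contact_force: [0.2, 0.3, 0.3]
grip_width: 85.1
gripper_force: 0.0
```

Call:
servo_tool --moves '[[[0, 0, 0, -1.8, -5, 0, 8.5], [0, 0, 0, -3.6, -10, 0, 8.5], [0, 0, 0, -5.4, -15, 0, 8.5], [0, 0, 0, -7.2, -20, 0, 8.5], [0, 0, 0, -8.3, -23.1, 0, 8.5]]]'

```text
clock: 8.57
tool_pos: [521.2, -281.9, 178.9]
orientation: [-0.164, -3.137, 0.0]
contact_force: [0.9, 0.0, -0.5]
grip_width: 85.0
gripper_force: 0.0
```

Call:
servo_tool --moves '[[[0, 0, 0, 0, 0, 0, 8.5], [0, 0, 0, 0, 0, 2, 8.5], [0, 0, 0, 0, 0, 4, 8.5], [0, 0, 0, 0, 0, 4, 8.5], [0, 0, 0, 0, 0, 4, 8.5]]]'

```text
clock: 9.2
tool_pos: [521.3, -279.0, 140.3]
orientation: [0.161, 3.137, -0.0]
contact_force: [-0.4, -0.3, 0.1]
grip_width: 84.7
gripper_force: 0.0
```

Run:
```python
from h import *
go((522,-279,66))
```

```text
t 9.2 tcp [ 521.3 -279.   140.3] F [-0.4 -0.3  0.1] w 84.7 turn to lane [-0.02  0.03  0.04]
(522, -279, 66) -> cm [-0.06  0.01  7.43]
```

Call:
servo_tool --moves '[[[0, 0, 0, 0, 0, 3, 8.5], [0, 0, 0, 0, 0, 6, 8.5], [0, 0, 0, 0, 0, 7.4, 8.5], [0, 0, 0, 0, 0, 7.4, 8], [0, 0, 0, 0, 0, 7.4, 5.5]]]'

```text
clock: 9.82
tool_pos: [521.9, -279.9, 66.8]
orientation: [0.162, 3.136, -0.001]
contact_force: [-0.2, -0.2, -0.8]
grip_width: 63.9
gripper_force: 0.0
```

Call:
servo_tool --moves '[[[0, 0, 0, 0, 0, 0, 4.5], [0, 0, 0, 0, 0, 0, 4], [0, 0, 0, 0, 0, 0, 4], [0, 0, 0, 0, 0, 0, 4], [0, 0, 0, 0, 0, 0, 4]]]' --force 25

```text
clock: 10.45
tool_pos: [521.9, -279.8, 66.9]
orientation: [0.161, 3.135, -0.001]
contact_force: [0.2, 1.2, 6.3]
grip_width: 45.9
gripper_force: 25.2
```

Call:
servo_tool --moves '[[[0, 0, 0, 0, 0, -2, 4], [0, 0, 0, 0, 0, -5, 4], [0, 0, 0, 0, 0, -9, 4], [0, 0, 0, 0, 0, -11, 4], [0, 0, 0, 0, 0, -11, 4]]]'

```text
clock: 11.08
tool_pos: [522.1, -280.0, 177.4]
orientation: [0.162, 3.134, -0.003]
contact_force: [0.2, 0.4, -1.4]
grip_width: 45.4
gripper_force: 25.8
```

Run:
```python
from h import *
go((396.1,140,175))
```

```text
t 11.07 tcp [ 522.1 -280.   177.4] F [ 0.2  0.4 -1.4] w 45.4 turn to lane [-0.09  0.19  0.01]
(396.1, 140, 175) -> cm [16.85 40.48  0.12]
```

Call:
servo_tool --moves '[[[0, 0, 0, 1.9, 4.5, 0, 4], [0, 0, 0, 3.8, 9, 0, 4], [0, 0, 0, 5.7, 13.5, 0, 4], [0, 0, 0, 7.6, 18, 0, 4], [0, 0, 0, 9.5, 22.5, 0, 4]]]'

```text
clock: 11.7
tool_pos: [448.5, -44.5, 174.4]
orientation: [-0.162, -3.136, -0.0]
contact_force: [1.0, 0.8, 0.2]
grip_width: 45.5
gripper_force: 25.8
```

Call:
servo_tool --moves '[[[0, 0, 0, 1.9, 4.5, 0, 4], [0, 0, 0, 3.8, 9, 0, 4], [0, 0, 0, 5.7, 13.5, 0, 4], [0, 0, 0, 7.4, 17.5, 0, 4], [0, 0, 0, 7.4, 17.5, 3, 4]]]'

```text
clock: 12.32
tool_pos: [394.2, 138.4, 145.6]
orientation: [0.155, 3.135, 0.002]
contact_force: [0.2, -0.5, -0.1]
grip_width: 45.3
gripper_force: 25.9
```

Call:
servo_tool --moves '[[[0, 0, 0, 0, 0, 3, 4], [0, 0, 0, 0, 0, 6, 4], [0, 0, 0, 0, 0, 8, 4], [0, 0, 0, 0, 0, 8, 4], [0, 0, 0, 0, 0, 8, 4]]]'

```text
clock: 12.95
tool_pos: [394.2, 135.8, 65.8]
orientation: [-0.162, -3.137, 0.0]
contact_force: [0.5, -0.2, -0.3]
grip_width: 45.5
gripper_force: 25.9
```

Run:
```python
from h import *
go((396.1,136,16))
```

```text
t 12.95 tcp [394.2 135.8  65.8] F [ 0.5 -0.2 -0.3] w 45.5 turn to lane [-0.01 -0.    0.01]
(396.1, 136, 16) -> cm [-0.19  0.04  4.98]
```

Call:
servo_tool --moves '[[[0, 0, 0, -0.2, 0, 2.5, 4], [0, 0, 0, -0.2, 0, 4.5, 4], [0, 0, 0, -0.2, 0, 4.9, 4], [0, 0, 0, -0.2, 0, 4.9, 4], [0, 0, 0, -0.2, 0, 4.9, 4]]]'

```text
clock: 13.58
tool_pos: [396.8, 135.8, 17.4]
orientation: [0.162, 3.136, 0.001]
contact_force: [0.1, -0.8, -0.8]
grip_width: 45.8
gripper_force: 25.9
```

Call:
servo_tool --moves '[[[0, 0, 0, 0, 0, 0, 5], [0, 0, 0, 0, 0, 0, 5.8], [0, 0, 0, 0, 0, 0, 5.8], [0, 0, 0, 0, 0, -4, 5.8], [0, 0, 0, 0, 0, -9, 5.8]]]'

```text
clock: 14.2
tool_pos: [395.2, 135.2, 106.9]
orientation: [-0.162, -3.135, 0.002]
contact_force: [1.9, 0.9, -0.5]
grip_width: 57.9
gripper_force: 0.0
```

Run:
```python
from h import *
go((537,-163,140),(537,-163,25))
s=snap('side'); f=s['frame'][110:310,160:360,::-1]
cv2.imwrite('pics/side4.png',cv2.resize(f,(600,600),interpolation=cv2.INTER_CUBIC))
```

```text
t 14.2 tcp [395.2 135.2 106.9] F [ 1.9  0.9 -0.5] w 57.9 turn to lane [-0.07 -0.13  0.01]
(537, -163, 140) -> cm [-17.16 -28.21  -3.31]
(537, -163, 25) -> cm [-17.19 -28.2    8.19]
```

View pics/side4.png

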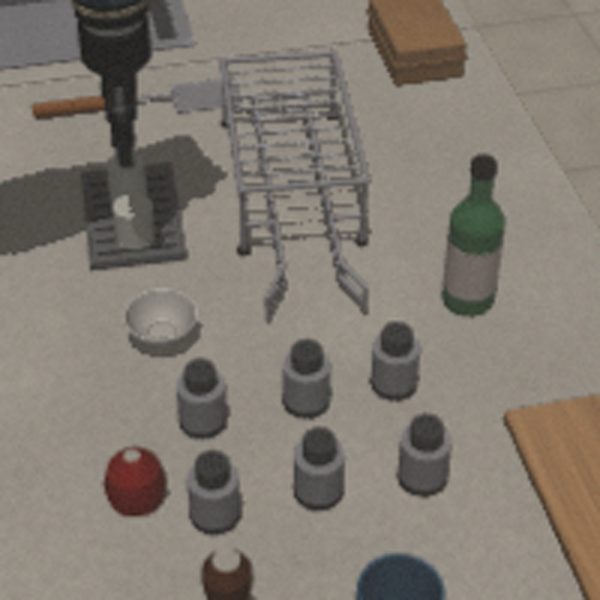

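Call:
servo_tool --moves '[[[0, 0, 0, 0, 0, -3.3, 6], [0, 0, 0, -3, -5, -3.3, 8.5], [0, 0, 0, -6, -10, -3.3, 8.5], [0, 0, 0, -9, -15, -3.3, 8.5], [0, 0, 0, -12, -20, -3.3, 8.5]]]'

```text
clock: 14.88
tool_pos: [495.6, -77.5, 139.7]
orientation: [0.162, 3.137, 0.0]
contact_force: [0.3, 1.3, 0.9]
grip_width: 85.0
gripper_force: 0.0
```

Call:
servo_tool --moves '[[[0, 0, 0, -3, -4.5, 0, 8.5], [0, 0, 0, -5.2, -8.2, 0, 8.5], [0, 0, 0, -5.2, -8.2, 0, 8.5], [0, 0, 0, -5.2, -8.2, 0, 8.5], [0, 0, 0, -5.2, -8.2, 0, 8.5]]]'

```text
clock: 15.5
tool_pos: [537.8, -161.5, 139.6]
orientation: [-0.16, -3.137, -0.0]
contact_force: [-0.5, 0.2, -0.2]
grip_width: 84.7
gripper_force: 0.0
```

Run:
```python
from h import *
go((537,-163,18))
s=snap('top')
for b in blobs(s,'top'):
    if 380<b[2][0]<680 and -330<b[2][1]<-100: print(b,lane(b[2]))
for c in[(537,-163),(633,-160),(428,-166),(624.5,-288),(522,-279),(418,-283)]: print(c,lane(c))
```

```text
t 15.5 tcp [ 537.8 -161.5  139.6] F [-0.5  0.2 -0.2] w 84.7 turn to lane [ 0.01 -0.02  0.08]
(537, -163, 18) -> cm [ 0.06 -0.15 12.16]
(537, -163) [-169.9   26.1]
(633, -160) [-157.  -69.]
(428, -166) [-184.1  134.3]
(624.5, -288) [-285.2  -73.8]
(522, -279) [-286.8   29.1]
(418, -283) [-301.5  132.1]
```

Call:
servo_tool --moves '[[[0, 0, 0, 0, -0.1, 4, 8.5], [0, 0, 0, 0, -0.1, 8, 8.5], [0, 0, 0, 0, -0.1, 11.5, 8.5], [0, 0, 0, 0, -0.1, 12.1, 8.5], [0, 0, 0, 0, -0.1, 12.1, 8.5]]]'

```text
clock: 16.18
tool_pos: [538.4, -163.2, 19.3]
orientation: [0.161, 3.137, -0.0]
contact_force: [-0.9, -0.9, 0.6]
grip_width: 85.1
gripper_force: 0.0
```

Call:
servo_tool --moves '[[[0, 0, 0, 0, 0, 0, 6], [0, 0, 0, 0, 0, 0, 4.5], [0, 0, 0, 0, 0, 0, 4.5], [0, 0, 0, 0, 0, 0, 4.5], [0, 0, 0, 0, 0, 0, 4.5]]]' --force 20

```text
clock: 16.8
tool_pos: [539.2, -163.6, 19.9]
orientation: [0.161, 3.135, -0.0]
contact_force: [-0.1, 2.1, 6.4]
grip_width: 48.6
gripper_force: 19.7
```

Run:
```python
from h import *
z=arm.sense()['tool_pos'][2]
go((*rk(-100),z),(*rk(0),z),(*rk(-10),z))
```

```text
t 16.8 tcp [ 539.2 -163.6   19.9] F [-0.1  2.1  6.4] w 48.6 turn to lane [0.   0.14 0.02]
(np.float64(570.2), np.float64(-96.17), np.float64(19.882621287255375)) -> cm [-2.39  7.03  0.01]
(np.float64(580.5), np.float64(3.3), np.float64(19.882621287255375)) -> cm [-2.400e+00  1.703e+01  1.000e-02]
(np.float64(579.47), np.float64(-6.647000000000001), np.float64(19.882621287255375)) -> cm [-2.400e+00  1.603e+01  1.000e-02]
```

Call:
servo_tool --moves '[[[0, 0, 0, -1.2, 3.5, -0.1, 4.5], [0, 0, 0, -2.4, 7, -0.1, 4.5], [0, 0, 0, -2.4, 11, -0.1, 4.5], [0, 0, 0, -2.4, 15, -0.1, 4.5], [0, 0, 0, -2.4, 17.2, -0.1, 4.5]]]'

```text
clock: 17.42
tool_pos: [580.0, 6.4, 20.0]
orientation: [0.16, 3.137, -0.001]
contact_force: [-0.1, -1.9, -0.9]
grip_width: 48.7
gripper_force: 21.2
```

Call:
servo_tool --moves '[[[0, 0, 0, 0, 0, 0, 4.5], [0, 0, 0, 0, 0, 0, 6], [0, 0, 0, 0, 0, 0, 8], [0, 0, 0, 0, 0, 0, 8.5], [0, 0, 0, 0, 0, -3, 8.5]]]'

```text
clock: 18.05
tool_pos: [577.9, 4.3, 47.9]
orientation: [-0.163, -3.133, 0.001]
contact_force: [0.8, 0.3, 0.8]
grip_width: 85.1
gripper_force: 0.0
```

Run:
```python
from h import *
go((634,-160,140),(634,-160,18))
```

```text
t 18.05 tcp [577.9   4.3  47.9] F [0.8 0.3 0.8] w 85.1 turn to lane [-0.04 -0.25 -0.04]
(634, -160, 140) -> cm [ -7.24 -15.77  -9.23]
(634, -160, 18) -> cm [ -7.3  -15.76   2.97]
```

Call:
servo_tool --moves '[[[0, 0, 0, 0, 0, -4.5, 8.5], [0, 0, 0, 0, 0, -9, 8.5], [0, 0, 0, -2.4, -5, -9.2, 8.5], [0, 0, 0, -4.8, -10, -9.2, 8.5], [0, 0, 0, -7.2, -15.6, -9.2, 8.5]]]'

```text
clock: 18.68
tool_pos: [635.7, -159.3, 141.9]
orientation: [0.161, 3.137, -0.0]
contact_force: [0.5, 0.8, -1.1]
grip_width: 85.0
gripper_force: 0.0
```

Call:
servo_tool --moves '[[[0, 0, 0, 0, 0, 0, 8.5], [0, 0, 0, 0, 0, 0, 8.5], [0, 0, 0, 0, 0, 0, 8.5], [0, 0, 0, 0, 0, 0, 8.5], [0, 0, 0, 0, 0, 0, 8.5]]]'

```text
clock: 19.3
tool_pos: [635.3, -156.8, 141.8]
orientation: [0.16, 3.137, -0.0]
contact_force: [1.0, 0.2, 0.2]
grip_width: 84.9
gripper_force: 0.0
```

Run:
```python
from h import *
go((634,-160,18))
s=snap('side'); f=s['frame'][110:310,160:360,::-1]
cv2.imwrite('pics/side5.png',cv2.resize(f,(600,600),interpolation=cv2.INTER_CUBIC))
for k in[0,1]:
    print([(b[0],pt(s,*b[0],74).tolist()) for b in blobs(s,'top') if 180<b[0][0]<360 and 180<b[0][1]<300]);break
```

```text
t 19.3 tcp [ 635.3 -156.8  141.8] F [1.  0.2 0.2] w 84.9 turn to lane [-0.01  0.01  0.08]
(634, -160, 18) -> cm [ 0.1  -0.33 12.38]
[([317.2, 190.0], [759.6, -32.1]), ([260.9, 198.1], [565.8, -29.3]), ([314.1, 211.3], [716.8, -127.9]), ([292.2, 222.9], [634.2, -162.2]), ([226.3, 235.6], [425.3, -169.6]), ([291.1, 240.3], [610.5, -231.3]), ([228.2, 252.8], [418.9, -237.7]), ([301.6, 254.2], [625.0, -290.0]), ([265.8, 258.9], [519.9, -284.2]), ([230.3, 266.7], [415.6, -289.5]), ([299.2, 272.5], [598.8, -352.1]), ([264.1, 277.4], [499.6, -346.9])]
```

View pics/side5.png

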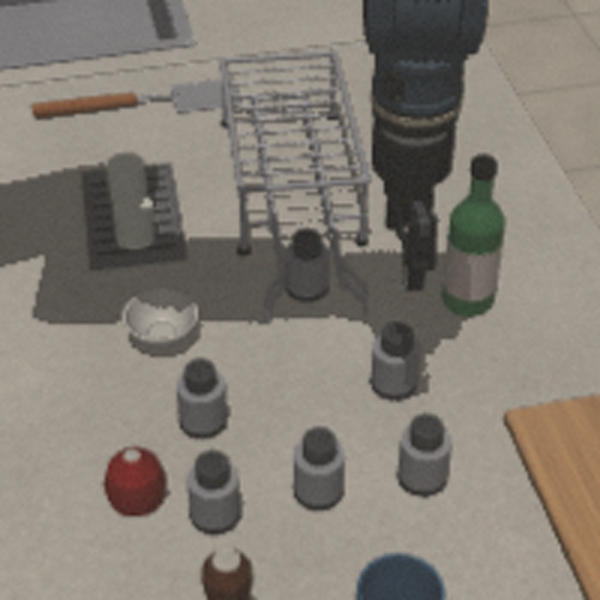

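Call:
servo_tool --moves '[[[0, 0, 0, 0.1, -0.3, 4, 8.5], [0, 0, 0, 0.1, -0.3, 8, 8.5], [0, 0, 0, 0.1, -0.3, 11.8, 8.5], [0, 0, 0, 0.1, -0.3, 12.3, 8.5], [0, 0, 0, 0.1, -0.3, 12.3, 8.5]]]'

```text
clock: 19.98
tool_pos: [634.4, -160.4, 19.4]
orientation: [0.161, 3.137, -0.0]
contact_force: [0.4, 0.1, -1.0]
grip_width: 85.0
gripper_force: 0.0
```

Call:
servo_tool --moves '[[[0, 0, 0, 0, 0, 0, 6], [0, 0, 0, 0, 0, 0, 4.5], [0, 0, 0, 0, 0, 0, 4.5], [0, 0, 0, 0, 0, 0, 4.5], [0, 0, 0, 0, 0, 0, 4.5]]]' --force 20

```text
clock: 20.6
tool_pos: [635.1, -160.4, 20.2]
orientation: [0.161, 3.135, -0.0]
contact_force: [-0.1, 1.1, 5.8]
grip_width: 48.9
gripper_force: 19.7
```

Run:
```python
from h import *
z=arm.sense()['tool_pos'][2]
go((*rk(-80),z),(*rk(5),z))
```

```text
t 20.6 tcp [ 635.1 -160.4   20.2] F [-0.1  1.1  5.8] w 48.9 turn to lane [-0.    0.16  0.03]
(np.float64(572.26), np.float64(-76.27600000000001), np.float64(20.15453238560902)) -> cm [ 7.11  7.72 -0.02]
(np.float64(581.015), np.float64(8.2735), np.float64(20.15453238560902)) -> cm [ 7.11 16.23 -0.02]
```

Call:
servo_tool --moves '[[[0, 0, 0, 3.6, 3.9, -0.1, 4.5], [0, 0, 0, 7.1, 7.7, -0.1, 4.5], [0, 0, 0, 7.1, 11, -0.1, 4.5], [0, 0, 0, 7.1, 14, -0.1, 4.5], [0, 0, 0, 7.1, 16.2, -0.1, 4.5]]]'

```text
clock: 21.22
tool_pos: [580.9, 7.9, 21.0]
orientation: [0.162, 3.135, -0.004]
contact_force: [-0.7, -8.8, 6.7]
grip_width: 48.7
gripper_force: 29.9
```

Call:
servo_tool --moves '[[[0, 0, 0, 0, 0, 0, 4.5], [0, 0, 0, 0, 0, 0, 6], [0, 0, 0, 0, 0, 0, 8], [0, 0, 0, 0, 0, 0, 8.5], [0, 0, 0, 0, 0, -3, 8.5]]]'

```text
clock: 21.85
tool_pos: [578.1, 7.6, 47.8]
orientation: [-0.163, -3.133, 0.0]
contact_force: [0.5, 0.6, 0.0]
grip_width: 84.9
gripper_force: 0.0
```

Run:
```python
from h import *
go((427.5,-166,140),(427.5,-166,18))
s=snap('side'); print([(b[0],pt(s,*b[0],74).tolist()) for b in blobs(s,'top') if 180<b[0][0]<360 and 180<b[0][1]<300])
```

```text
t 21.85 tcp [578.1   7.6  47.8] F [0.5 0.6 0. ] w 84.9 turn to lane [-0.01 -0.26 -0.03]
(427.5, -166, 140) -> cm [ 13.23 -18.83  -9.15]
(427.5, -166, 18) -> cm [ 13.17 -18.83   3.05]
[([312.4, 189.0], [745.5, -23.6]), ([317.6, 212.2], [726.4, -134.3]), ([226.3, 235.6], [425.3, -169.6]), ([228.5, 252.4], [420.0, -236.4]), ([301.5, 254.3], [624.6, -290.3]), ([265.8, 258.9], [519.9, -284.2]), ([230.4, 266.7], [415.9, -289.5]), ([298.9, 272.3], [598.2, -351.2]), ([264.1, 277.4], [499.6, -346.9]), ([233.3, 284.3], [412.6, -350.9])]
```

Now shaker C at (427.5, −166).

Call:
servo_tool --moves '[[[0, 0, 0, 0, 0, -4.5, 8.5], [0, 0, 0, 0, 0, -9, 8.5], [0, 0, 0, 3, -4.3, -9.2, 8.5], [0, 0, 0, 6, -8.6, -9.2, 8.5], [0, 0, 0, 9, -12.9, -9.2, 8.5]]]'

```text
clock: 22.52
tool_pos: [476.2, -112.1, 141.6]
orientation: [0.161, 3.137, 0.0]
contact_force: [-0.3, -0.0, 0.6]
grip_width: 85.3
gripper_force: 0.0
```

Call:
servo_tool --moves '[[[0, 0, 0, 3, -4.3, 0, 8.5], [0, 0, 0, 4.2, -5.9, 0, 8.5], [0, 0, 0, 4.2, -5.9, 0, 8.5], [0, 0, 0, 4.2, -5.9, 4, 8.5], [0, 0, 0, 4.2, -5.9, 4, 8.5]]]'

```text
clock: 23.15
tool_pos: [428.1, -164.3, 99.8]
orientation: [-0.161, -3.133, -0.003]
contact_force: [-0.2, -0.6, 0.0]
grip_width: 85.1
gripper_force: 0.0
```

Run:
```python
from h import *
go((427.5,-166,19))
s=snap('side'); print([(b[0],pt(s,*b[0],74).tolist()) for b in blobs(s,'top') if 180<b[0][0]<360 and 180<b[0][1]<300])
```

```text
t 23.15 tcp [ 428.1 -164.3   99.8] F [-0.2 -0.6  0. ] w 85.1 turn to lane [ 0.08 -0.24  0.04]
(427.5, -166, 19) -> cm [ 0.01 -0.19  8.08]
[([262.2, 190.7], [578.6, 5.6]), ([261.0, 207.5], [555.7, -73.2]), ([229.8, 251.1], [424.6, -232.4]), ([301.4, 254.6], [624.0, -291.4]), ([265.8, 259.0], [519.8, -284.5]), ([230.3, 266.7], [415.6, -289.5]), ([299.3, 272.6], [599.0, -352.5])]
```

Call:
servo_tool --moves '[[[0, 0, 0, 0, -0.2, 4, 8.5], [0, 0, 0, 0, -0.2, 7.5, 8.5], [0, 0, 0, 0, -0.2, 8.1, 8.5], [0, 0, 0, 0, -0.2, 8.1, 8.5], [0, 0, 0, 0, -0.2, 8.1, 6]]]'

```text
clock: 23.82
tool_pos: [430.4, -167.8, 22.1]
orientation: [0.161, 3.135, -0.001]
contact_force: [-1.1, -0.1, 0.7]
grip_width: 69.4
gripper_force: 0.0
```

Call:
servo_tool --moves '[[[0, 0, 0, 0, 0, 0, 4.5], [0, 0, 0, 0, 0, 0, 4.5], [0, 0, 0, 0, 0, 0, 4.5], [0, 0, 0, 0, 0, 0, 4.5], [0, 0, 0, 0, 0, 0, 4.5]]]' --force 20

```text
clock: 24.45
tool_pos: [430.2, -167.5, 21.7]
orientation: [0.161, 3.135, -0.0]
contact_force: [0.5, 2.5, 7.1]
grip_width: 48.1
gripper_force: 19.5
```

Run:
```python
from h import *
z=arm.sense()['tool_pos'][2]
go((*rk(-90),z),(*rk(5),z))
```

```text
t 24.45 tcp [ 430.2 -167.5   21.7] F [0.5 2.5 7.1] w 48.1 turn to lane [-0.    0.13  0.02]
(np.float64(571.23), np.float64(-86.223), np.float64(21.707221072747807)) -> cm [-13.2    9.53   0.03]
(np.float64(581.015), np.float64(8.2735), np.float64(21.707221072747807)) -> cm [-13.2   19.03   0.03]
```

Call:
servo_tool --moves '[[[0, 0, 0, -3.5, 2.5, -0.1, 4.5], [0, 0, 0, -7, 5, -0.1, 4.5], [0, 0, 0, -10.5, 7.5, -0.1, 4.5], [0, 0, 0, -13.2, 9.5, -0.1, 4.5], [0, 0, 0, -13.2, 10.5, -0.1, 4.5]]]'

```text
clock: 25.08
tool_pos: [573.2, -76.6, 22.0]
orientation: [0.16, 3.136, -0.003]
contact_force: [-1.7, -6.1, 5.6]
grip_width: 48.4
gripper_force: 21.4
```

Call:
servo_tool --moves '[[[0, 0, 0, 0, 3.5, 0, 4.5], [0, 0, 0, 0, 6.5, 0, 4.5], [0, 0, 0, 0, 8.5, 0, 4.5], [0, 0, 0, 0, 8.5, 0, 4.5], [0, 0, 0, 0, 8.5, 0, 6]]]'

```text
clock: 25.7
tool_pos: [585.7, 4.4, 26.3]
orientation: [0.165, 3.124, -0.008]
contact_force: [5.4, -20.0, 25.4]
grip_width: 59.8
gripper_force: 14.8
```

Call:
servo_tool --moves '[[[0, 0, 0, 0, 0, 0, 8], [0, 0, 0, 0, 0, 0, 8.5], [0, 0, 0, 0, 0, -3, 8.5], [0, 0, 0, 0, 0, -7.5, 8.5], [0, 0, 0, 0, 0, -12, 8.5]]]'

```text
clock: 26.32
tool_pos: [578.4, 7.6, 142.9]
orientation: [-0.162, -3.136, -0.0]
contact_force: [0.3, 0.4, -0.2]
grip_width: 85.1
gripper_force: 0.0
```

Run:
```python
from h import *
go((520.5,-281,140),(520.5,-281,18))
s=snap('side'); print([(b[0],pt(s,*b[0],74).tolist()) for b in blobs(s,'top') if 180<b[0][0]<360 and 180<b[0][1]<300])
f=s['frame'][110:310,160:360,::-1]
cv2.imwrite('pics/side6.png',cv2.resize(f,(600,600),interpolation=cv2.INTER_CUBIC))
```

```text
t 26.32 tcp [578.4   7.6 142.9] F [ 0.3  0.4 -0.2] w 85.1 turn to lane [ 0.   -0.06 -0.02]
(520.5, -281, 140) -> cm [  2.78 -29.31   0.29]
(520.5, -281, 18) -> cm [  2.77 -29.31  12.49]
[([317.6, 189.9], [761.1, -31.9]), ([314.5, 211.4], [717.9, -128.7]), ([262.5, 212.8], [554.8, -98.0]), ([301.6, 254.2], [625.0, -290.0]), ([265.8, 258.8], [520.0, -283.8]), ([230.3, 266.7], [415.6, -289.5]), ([298.9, 272.2], [598.3, -350.9]), ([264.1, 277.4], [499.6, -346.9]), ([233.4, 283.7], [413.2, -349.0])]
```

View pics/side6.png

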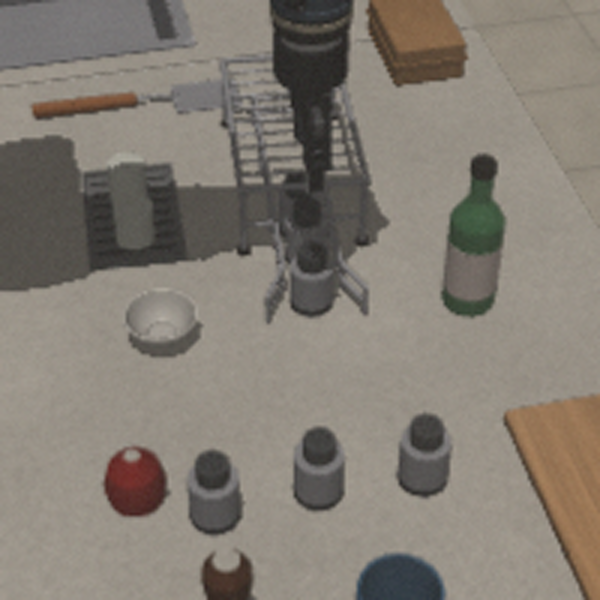

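Run:
```python
from h import *
s=snap('side')
Q=lambda x,y:np.array([160+(x+.5)/3-.5,110+(y+.5)/3-.5])
for q in[(305,203),(313,250),(296,180)]: p=pt(s,*Q(*q),80)+[0,4]; print(p,lane(p))
t=snap('top'); cv2.imwrite('pics/top2.png',cv2.resize(t['frame'][150:250,180:320,::-1],(798,570),interpolation=cv2.INTER_CUBIC))
```

```text
[590.3  71.7] [69.  -2.7]
[580.1  -9.5] [-12.8  -0.9]
[589.7 115.2] [112.3   2.4]
```

View pics/top2.png

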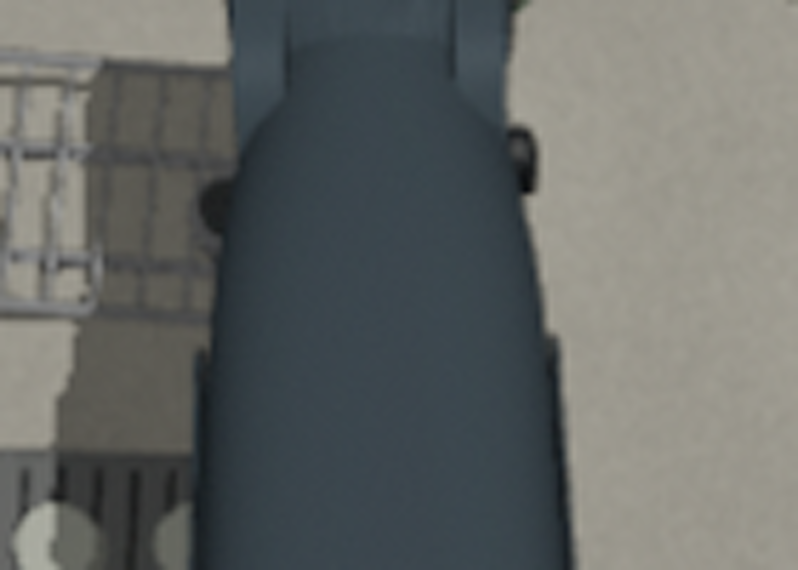

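Call:
servo_tool --moves '[[[0, 0, 0, 0.5, -5, 0.2, 8.5], [0, 0, 0, 1, -10, 0.2, 8.5], [0, 0, 0, 1.5, -15, 0.2, 8.5], [0, 0, 0, 2, -20, 0.2, 8.5], [0, 0, 0, 2.5, -25, 0.2, 8.5]]]'

```text
clock: 27.1
tool_pos: [527.5, -239.2, 138.4]
orientation: [-0.162, -3.136, -0.001]
contact_force: [1.0, 0.0, 0.3]
grip_width: 84.8
gripper_force: 0.0
```

Call:
servo_tool --moves '[[[0, 0, 0, 0.2, -4.2, 0, 8.5], [0, 0, 0, 0.2, -4.2, 0, 8.5], [0, 0, 0, 0.2, -4.2, 0, 8.5], [0, 0, 0, 0.2, -4.2, 4, 8.5], [0, 0, 0, 0.2, -4.2, 4, 8.5]]]'

```text
clock: 27.72
tool_pos: [521.2, -277.2, 97.1]
orientation: [-0.159, -3.132, -0.004]
contact_force: [-0.0, 0.1, -0.0]
grip_width: 85.4
gripper_force: 0.0
```

Run:
```python
from h import *
go((521,-280,20))
s=snap('side'); print([(b[0],pt(s,*b[0],74).tolist()) for b in blobs(s,'top') if 180<b[0][0]<360 and 180<b[0][1]<300])
t=snap('top'); cv2.imwrite('pics/top3.png',cv2.resize(t['frame'][150:270,180:320,::-1],(700,600),interpolation=cv2.INTER_CUBIC))
```

```text
t 27.73 tcp [ 521.2 -277.2   97.1] F [-0.   0.1 -0. ] w 85.4 turn to lane [ 0.13 -0.3   0.1 ]
(521, -280, 20) -> cm [-0.05 -0.29  7.71]
[([193.2, 186.0], [355.5, 81.4]), ([301.3, 256.3], [621.8, -297.4]), ([230.6, 267.0], [416.2, -290.7]), ([266.9, 277.4], [507.1, -348.6])]
```

View pics/top3.png

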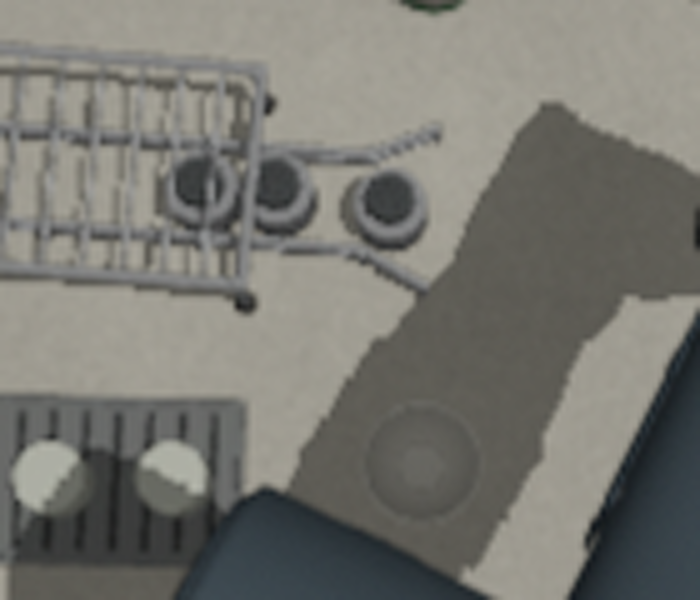

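Run:
```python
from h import *
t=snap('top')
Q=lambda x,y,z:pt(t,180+(x+.5)/5-.5,150+(y+.5)/5-.5,z)
for q in[(198,185),(279,183),(387,196)]: p=Q(*q,80); print('sh',p,lane(p))
for q in[(372,160),(348,247),(438,132),(426,290),(300,152),(290,247)]: p=Q(*q,42); print('rail',p,lane(p))
for q in[(48,475),(172,478)]: print('cap',Q(*q,56))
```

```text
sh [588. 114.] [110.9   3.9]
sh [587.9  59.8] [57.  -1.5]
sh [576.9 -12.3] [-15.9   2. ]
rail [609.8  -2.3] [ -2.6 -29.7]
rail [549.6  15.6] [ 9.1 32. ]
rail [628.3 -48.3] [-46.4 -52.9]
rail [518.3 -36.9] [-46.4  57.7]
rail [616.9  47.1] [ 47.3 -31.7]
rail [550.7  55.2] [48.6 35. ]
cap [399.5 217.5]
cap [395.  135.5]
```

Call:
servo_tool --moves '[[[0, 0, 0, 0, -0.2, 4, 8.5], [0, 0, 0, 0, -0.2, 7.2, 8.5], [0, 0, 0, 0, -0.2, 7.7, 8.5], [0, 0, 0, 0, -0.2, 7.7, 8.5], [0, 0, 0, 0, -0.2, 7.7, 6]]]'

```text
clock: 28.5
tool_pos: [524.0, -282.2, 24.3]
orientation: [0.161, 3.135, -0.002]
contact_force: [0.5, -1.0, -0.1]
grip_width: 69.5
gripper_force: 0.0
```

Call:
servo_tool --moves '[[[0, 0, 0, 0, 0, 0, 4.5], [0, 0, 0, 0, 0, 0, 4.5], [0, 0, 0, 0, 0, 0, 4.5], [0, 0, 0, 0, 0, -0.2, 4.5], [0, 0, 0, 0, 0, -0.2, 4.5]]]' --force 20

```text
clock: 29.12
tool_pos: [522.8, -281.7, 24.6]
orientation: [-0.162, -3.137, 0.0]
contact_force: [0.3, 0.4, -2.7]
grip_width: 48.1
gripper_force: 21.0
```

```bash
sed -i 's/O=np.array(\[580.5,3.3\])/O=np.array([579.3,3.4])/' h.py
python3 - <<'E'
from h import *
z=arm.sense()['tool_pos'][2]
go((*rk(-110),z),(*rk(-25),z)); print(lane(arm.sense()['tool_pos']))
E
```

```text
t 29.12 tcp [ 522.8 -281.7   24.6] F [ 0.3  0.4 -2.7] w 48.1 turn to lane [-0.01 -0.01  0.01]
(np.float64(567.9699999999999), np.float64(-106.017), np.float64(24.614171445838632)) -> cm [-2.69 17.94 -0.  ]
(np.float64(576.7249999999999), np.float64(-21.4675), np.float64(24.614171445838632)) -> cm [-2.69 26.44 -0.  ]
[-289.4   26.8]
```

Call:
servo_tool --moves '[[[0, 0, 0, -0.7, 4, 0.1, 4.5], [0, 0, 0, -1.4, 8, 0.1, 4.5], [0, 0, 0, -2.1, 12, 0.1, 4.5], [0, 0, 0, -2.7, 16, 0.1, 4.5], [0, 0, 0, -2.7, 19, 0.1, 4.5]]]'

```text
clock: 29.75
tool_pos: [570.1, -94.7, 23.9]
orientation: [0.161, 3.136, -0.003]
contact_force: [-1.2, -2.8, 2.0]
grip_width: 48.1
gripper_force: 21.6
```

Call:
servo_tool --moves '[[[0, 0, 0, 0, 2, 0, 4.5], [0, 0, 0, 0, 4, 0, 4.5], [0, 0, 0, 0, 6, 0, 4.5], [0, 0, 0, 0, 7.4, 0, 4.5], [0, 0, 0, 0, 7.4, 0, 4.5]]]'

```text
clock: 30.38
tool_pos: [577.2, -21.6, 23.9]
orientation: [0.161, 3.137, -0.0]
contact_force: [-0.0, -1.4, 6.3]
grip_width: 48.3
gripper_force: 25.0
```

Call:
servo_tool --moves '[[[0, 0, 0, 0, 0, 0, 6], [0, 0, 0, 0, 0, 0, 8], [0, 0, 0, 0, 0, 0, 8.5], [0, 0, 0, 0, 0, -4, 8.5], [0, 0, 0, 0, 0, -8, 8.5]]]'

```text
clock: 31.0
tool_pos: [576.6, -21.3, 104.1]
orientation: [-0.162, -3.136, -0.002]
contact_force: [1.5, 0.3, -0.3]
grip_width: 85.0
gripper_force: 0.0
```

Run:
```python
from h import *
go((624.5,-288,140))
s=snap('side'); print([(b[0],(pt(s,*b[0],74)+[0,4]).tolist(),lane(pt(s,*b[0],74)+[0,4])) for b in blobs(s,'top') if 180<b[0][0]<360 and 160<b[0][1]<300])
```

```text
t 31.0 tcp [576.6 -21.3 104.1] F [ 1.5  0.3 -0.3] w 85.0 turn to lane [ 0.08 -0.06  0.02]
(624.5, -288, 140) -> cm [ -7.5  -26.03  -3.63]
[([320.5, 166.0], [813.0, 93.2], array([ 113.4, -223.2])), ([317.3, 190.0], [759.9, -28.1], array([ -12.7, -182.9])), ([240.7, 191.9], [506.9, 19.8], array([ 8.9, 73.7])), ([314.3, 211.3], [717.5, -124.1], array([-112.6, -150.6])), ([301.6, 254.2], [625.0, -286.0], array([-283.2,  -75.3])), ([230.3, 266.7], [415.6, -285.5], array([-304.2,  133.1])), ([299.4, 272.6], [599.2, -348.5], array([-348.,  -56.])), ([233.1, 284.5], [411.9, -347.5], array([-366.3,  130.4]))]
```

Call:
servo_tool --moves '[[[0, 0, 0, 0, 0, -3.6, 8.5], [0, 0, 0, -1.6, -5.6, -3.6, 8.5], [0, 0, 0, -3.2, -11.2, -3.6, 8.5], [0, 0, 0, -4.8, -16.8, -3.6, 8.5], [0, 0, 0, -6.4, -22.4, -3.6, 8.5]]]'

```text
clock: 31.68
tool_pos: [618.1, -252.6, 139.6]
orientation: [0.161, 3.136, 0.002]
contact_force: [1.2, 0.4, -0.1]
grip_width: 85.2
gripper_force: 0.0
```

Call:
servo_tool --moves '[[[0, 0, 0, -1.1, -3.6, 0, 8.5], [0, 0, 0, -1.1, -3.6, 0, 8.5], [0, 0, 0, -1.1, -3.6, 2, 8.5], [0, 0, 0, -1.1, -3.6, 4, 8.5], [0, 0, 0, -1.1, -3.6, 4, 8.5]]]'

```text
clock: 32.3
tool_pos: [623.9, -286.4, 98.0]
orientation: [-0.16, -3.135, -0.003]
contact_force: [-0.8, -0.3, -0.1]
grip_width: 85.0
gripper_force: 0.0
```

Run:
```python
from h import *
go((625,-287,20))
s=snap('side'); print([(b[0],(pt(s,*b[0],74)+[0,4]).tolist()) for b in blobs(s,'top') if 180<b[0][0]<360 and 160<b[0][1]<300])
t=snap('top'); cv2.imwrite('pics/top4.png',cv2.resize(t['frame'][150:270,180:320,::-1],(700,600),interpolation=cv2.INTER_CUBIC))
```

```text
t 32.3 tcp [ 623.9 -286.4   98. ] F [-0.8 -0.3 -0.1] w 85.0 turn to lane [ 0.1  -0.16  0.07]
(625, -287, 20) -> cm [-0.14 -0.06  7.8 ]
[([261.6, 175.7], [594.9, 87.2]), ([262.0, 185.6], [584.0, 35.3]), ([263.0, 197.3], [573.5, -23.0]), ([262.1, 213.8], [552.5, -98.2]), ([230.7, 269.5], [414.9, -295.5])]
```

View pics/top4.png

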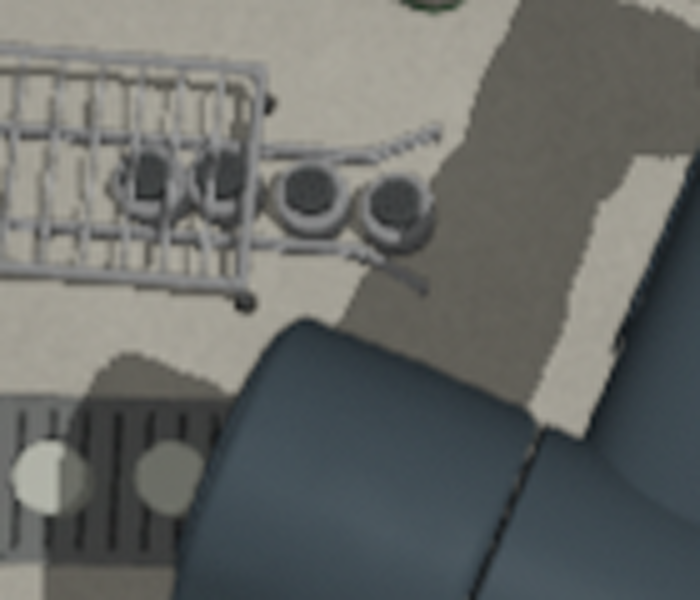

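Call:
servo_tool --moves '[[[0, 0, 0, -0.1, -0.1, 4, 8.5], [0, 0, 0, -0.1, -0.1, 7.2, 8.5], [0, 0, 0, -0.1, -0.1, 7.7, 8.5], [0, 0, 0, -0.1, -0.1, 7.7, 8.5], [0, 0, 0, -0.1, -0.1, 7.7, 6]]]'

```text
clock: 33.02
tool_pos: [626.8, -289.7, 24.5]
orientation: [0.161, 3.135, -0.002]
contact_force: [-0.4, -0.3, 0.1]
grip_width: 69.6
gripper_force: 0.0
```

Call:
servo_tool --moves '[[[0, 0, 0, 0, 0, 0, 4.5], [0, 0, 0, 0, 0, 0, 4.5], [0, 0, 0, 0, 0, 0, 4.5], [0, 0, 0, 0, 0, -0.1, 4.5], [0, 0, 0, 0, 0, -0.1, 4.5]]]' --force 20

```text
clock: 33.65
tool_pos: [626.1, -289.3, 24.2]
orientation: [0.161, 3.136, -0.0]
contact_force: [1.8, 1.7, 4.6]
grip_width: 48.1
gripper_force: 21.3
```

Run:
```python
from h import *
z=arm.sense()['tool_pos'][2]
go((*rk(-125),z),(*rk(-25),z)); print(lane(arm.sense()['tool_pos']))
s=snap('side'); print([(b[0],(pt(s,*b[0],74)+[0,4]).tolist(),b[1]) for b in blobs(s,'top') if 180<b[0][0]<360 and 220<b[0][1]<300])
```

```text
t 33.65 tcp [ 626.1 -289.3   24.2] F [1.8 1.7 4.6] w 48.1 turn to lane [-0.01  0.06  0.02]
(np.float64(566.425), np.float64(-120.9375), np.float64(24.181068268164697)) -> cm [ 7.670e+00  1.613e+01 -1.000e-02]
(np.float64(576.7249999999999), np.float64(-21.4675), np.float64(24.181068268164697)) -> cm [ 7.660e+00  2.613e+01 -1.000e-02]
[-286.3  -76.7]
[([230.7, 269.5], [414.9, -295.5], 47), ([299.6, 272.6], [599.8, -348.7], 26)]
```

Call:
servo_tool --moves '[[[0, 0, 0, 2, 4, 0, 4.5], [0, 0, 0, 4, 8, 0, 4.5], [0, 0, 0, 6, 12, 0, 4.5], [0, 0, 0, 7.7, 15.5, 0, 4.5], [0, 0, 0, 7.7, 17, 0, 4.5]]]'

```text
clock: 34.33
tool_pos: [565.9, -111.7, 24.1]
orientation: [-0.16, -3.137, 0.003]
contact_force: [-0.7, -3.3, 1.9]
grip_width: 48.4
gripper_force: 21.2
```

Call:
servo_tool --moves '[[[0, 0, 0, 0, 2, 0, 4.5], [0, 0, 0, 0, 4, 0, 4.5], [0, 0, 0, 0, 6, 0, 4.5], [0, 0, 0, 0, 8, 0, 4.5], [0, 0, 0, 0, 9.1, 0, 4.5]]]'

```text
clock: 34.95
tool_pos: [578.6, -23.9, 24.3]
orientation: [0.165, 3.133, -0.008]
contact_force: [2.8, -16.4, 6.9]
grip_width: 48.2
gripper_force: 35.7
```

Call:
servo_tool --moves '[[[0, 0, 0, 0, 0, 0, 4.5], [0, 0, 0, 0, 0, 0, 6], [0, 0, 0, 0, 0, 0, 8.5], [0, 0, 0, 0, 0, 0, 8.5], [0, 0, 0, 0, 0, -6, 8.5]]]'

```text
clock: 35.58
tool_pos: [573.2, -21.4, 79.7]
orientation: [-0.162, -3.128, -0.001]
contact_force: [1.4, 0.3, 0.3]
grip_width: 85.0
gripper_force: 0.0
```

Run:
```python
from h import *
go((415,-290,140))
s=snap('side'); print([(b[0],(pt(s,*b[0],74)+[0,4]).tolist(),b[1]) for b in blobs(s,'top') if 180<b[0][0]<360 and 160<b[0][1]<300])
```

```text
t 35.58 tcp [573.2 -21.4  79.7] F [1.4 0.3 0.3] w 85.0 turn to lane [ 0.02 -0.54 -0.02]
(415, -290, 140) -> cm [ 13.01 -28.34  -5.92]
[([320.3, 166.5], [811.3, 90.6], 67), ([317.6, 190.0], [760.9, -28.4], 80), ([240.7, 191.1], [507.7, 23.7], 30), ([314.5, 211.4], [717.9, -124.69999999999999], 52), ([230.2, 266.7], [415.3, -285.4], 108), ([233.3, 284.3], [412.6, -346.9], 35)]
```

Call:
servo_tool --moves '[[[0, 0, 0, 0, 0, -5, 8.5], [0, 0, 0, 2, -4.3, -6, 8.5], [0, 0, 0, 4.4, -9.5, -6, 8.5], [0, 0, 0, 6.8, -14.7, -6, 8.5], [0, 0, 0, 9.2, -19.9, -6, 8.5]]]'

```text
clock: 36.25
tool_pos: [463.8, -211.4, 143.5]
orientation: [0.161, 3.137, 0.001]
contact_force: [0.8, -1.2, -0.7]
grip_width: 84.8
gripper_force: 0.0
```

Call:
servo_tool --moves '[[[0, 0, 0, 2.2, -4.8, 0, 8.5], [0, 0, 0, 3.8, -7.8, 0, 8.5], [0, 0, 0, 3.8, -7.8, 0, 8.5], [0, 0, 0, 3.8, -7.8, 0, 8.5], [0, 0, 0, 3.8, -7.8, 0, 8.5]]]'

```text
clock: 36.88
tool_pos: [418.9, -283.2, 143.4]
orientation: [0.16, 3.137, 0.001]
contact_force: [-0.2, -0.9, 0.4]
grip_width: 85.1
gripper_force: 0.0
```

Run:
```python
from h import *
go((416.5,-284,20))
for n in('side','top'):
    s=snap(n); print([(b[0],pt(s,*b[0],74).tolist(),b[1],lane(pt(s,*b[0],74))) for b in blobs(s,'top') if (lambda p:400<p[0]<640 and -330<p[1]<300)(b[2])])
```

```text
t 36.88 tcp [ 418.9 -283.2  143.4] F [-0.2 -0.9  0.4] w 85.1 turn to lane [0.02 0.   0.08]
(416.5, -284, 20) -> cm [ 0.23 -0.11 12.34]
[([258.2, 158.0], [606.4, 185.1], 40, array([183.5,  -8.2])), ([259.7, 164.4], [603.1, 146.9], 28, array([145.2,  -8.9])), ([260.6, 180.8], [585.2, 57.1], 129, array([54. , -0.3])), ([263.9, 196.6], [577.2, -24.3], 77, array([-27.8,  -0.8])), ([231.0, 266.4], [417.7, -288.9], 121, array([-307.4,  130.6]))]
[([194.2, 182.3], [606.4, 198.3], 55, array([196.7,  -6.9])), ([210.0, 185.2], [594.9, 145.4], 70, array([142.9,  -0.9])), ([225.8, 187.6], [585.2, 92.5], 64, array([89.2,  3.3])), ([240.6, 188.1], [582.1, 42.8], 74, array([39.5,  1.3])), ([258.5, 189.1], [576.9, -17.3], 72, array([-20.8,   0.3]))]
```

Call:
servo_tool --moves '[[[0, 0, 0, 0.2, -0.1, 5, 8.5], [0, 0, 0, 0.2, -0.1, 9, 8.5], [0, 0, 0, 0.2, -0.1, 12, 8.5], [0, 0, 0, 0.2, -0.1, 12.3, 8.5], [0, 0, 0, 0.2, -0.1, 12.3, 6]]]'

```text
clock: 37.6
tool_pos: [416.7, -284.7, 21.3]
orientation: [0.161, 3.137, -0.001]
contact_force: [1.1, -0.2, -0.4]
grip_width: 69.7
gripper_force: 0.0
```

Call:
servo_tool --moves '[[[0, 0, 0, 0, 0, 0, 4.5], [0, 0, 0, 0, 0, 0, 4.5], [0, 0, 0, 0, 0, 0, 4.5], [0, 0, 0, 0, 0, -0.1, 4.5], [0, 0, 0, 0, 0, -0.1, 4.5]]]' --force 20

```text
clock: 38.22
tool_pos: [416.2, -284.9, 22.2]
orientation: [0.162, 3.137, -0.001]
contact_force: [-1.1, 1.0, 5.2]
grip_width: 48.4
gripper_force: 21.6
```

Run:
```python
from h import *
z=arm.sense()['tool_pos'][2]
go((*rk(-130),z),(*rk(-30),z)); print(lane(arm.sense()['tool_pos']))
```

```text
t 38.23 tcp [ 416.2 -284.9   22.2] F [-1.1  1.   5.2] w 48.4 turn to lane [-0.04  0.04  0.01]
(np.float64(565.91), np.float64(-125.911), np.float64(22.15312967067206)) -> cm [-13.25  17.36  -0.  ]
(np.float64(576.2099999999999), np.float64(-26.441000000000003), np.float64(22.15312967067206)) -> cm [-1.325e+01  2.736e+01 -1.000e-02]
[-303.6  132.5]
```

Call:
servo_tool --moves '[[[0, 0, 0, -2.7, 3.5, 0, 4.5], [0, 0, 0, -5.4, 7, 0, 4.5], [0, 0, 0, -8.1, 10.5, 0, 4.5], [0, 0, 0, -10.8, 14, 0, 4.5], [0, 0, 0, -13.2, 17.4, 0, 4.5]]]'

```text
clock: 38.85
tool_pos: [565.9, -124.7, 21.8]
orientation: [-0.162, -3.137, 0.002]
contact_force: [-1.2, -3.7, 1.4]
grip_width: 48.6
gripper_force: 28.2
```

Call:
servo_tool --moves '[[[0, 0, 0, 0, 1, 0, 4.5], [0, 0, 0, 0, 3, 0, 4.5], [0, 0, 0, 0, 5, 0, 4.5], [0, 0, 0, 0, 7, 0, 4.5], [0, 0, 0, 0, 8.5, 0, 4.5]]]'

```text
clock: 39.48
tool_pos: [576.7, -45.2, 23.5]
orientation: [0.164, 3.131, -0.016]
contact_force: [7.8, -26.9, 19.6]
grip_width: 47.5
gripper_force: 11.6
```

Call:
servo_tool --moves '[[[0, 0, 0, 0, 1, 0, 4.5], [0, 0, 0, 0, 1.5, 0, 4.5], [0, 0, 0, 0, 1.5, 0, 4.5], [0, 0, 0, 0, 1.5, 0, 6], [0, 0, 0, 0, 1.5, 0, 8.5]]]'

```text
clock: 40.1
tool_pos: [575.0, -28.0, 21.6]
orientation: [-0.165, -3.137, 0.005]
contact_force: [-1.7, -6.7, -0.5]
grip_width: 75.8
gripper_force: 3.7
```

Call:
servo_tool --moves '[[[0, 0, 0, 0, 0, 0, 8.5], [0, 0, 0, 0, 0, -6, 8.5], [0, 0, 0, 0, 0, -12, 8.5], [0, 0, 0, 0, -5, -12, 4], [0, 0, 0, 0, -10, -12, 0]]]'

```text
clock: 40.72
tool_pos: [565.4, -126.2, 142.7]
orientation: [0.159, 3.135, -0.001]
contact_force: [0.9, 0.1, 0.5]
grip_width: 51.0
gripper_force: 0.0
```

Run:
```python
from h import *
go((*rk(-90),140),(*rk(-90),18),(*rk(-5),18))
for n in('side','top'):
    s=snap(n); print([(b[0],pt(s,*b[0],74).tolist(),b[1],lane(pt(s,*b[0],74))) for b in blobs(s,'top') if (lambda p:400<p[0]<640 and -330<p[1]<300)(pt(s,*b[0],74))])
```

```text
t 40.73 tcp [ 565.4 -126.2  142.7] F [0.9 0.1 0.5] w 51.0 turn to lane [-0.02  0.12  0.1 ]
(np.float64(570.03), np.float64(-86.12299999999999), 140) -> cm [-0.05  4.03  0.27]
(np.float64(570.03), np.float64(-86.12299999999999), 18) -> cm [-0.02  4.04 12.47]
(np.float64(578.785), np.float64(-1.5735000000000006), 18) -> cm [-0.04 12.54 12.46]
[]
[([179.2, 180.9], [612.6, 248.6], 33, array([247.3,  -7.9])), ([194.2, 184.0], [600.5, 198.4], 45, array([196.2,  -1. ])), ([225.7, 185.7], [591.7, 92.7], 52, array([90.1, -3.1])), ([243.3, 189.9], [575.6, 33.8], 187, array([29.9,  6.8])), ([209.7, 186.6], [590.1, 146.4], 51, array([143.4,   4. ]))]
```

Call:
servo_tool --moves '[[[0, 0, 0, 0, 1.5, 3, 0], [0, 0, 0, 0, 1.5, 7, 0], [0, 0, 0, 0, 1.5, 11, 0], [0, 0, 0, 0, 1.5, 12.7, 0], [0, 0, 0, 0, 1.5, 12.7, 0]]]'

```text
clock: 41.45
tool_pos: [565.5, -109.9, 13.3]
orientation: [-0.161, -3.134, -0.001]
contact_force: [0.7, 0.3, -0.5]
grip_width: -0.2
gripper_force: 0.0
```

Run:
```python
from h import *
go((*rk(-75),16),(*rk(-5),16))
for n in('side','top'):
    s=snap(n); print([(b[0],pt(s,*b[0],74).tolist(),b[1],lane(pt(s,*b[0],74))) for b in blobs(s,'top') if (lambda p:400<p[0]<640 and -330<p[1]<300)(pt(s,*b[0],74))])
f=s['frame']
```

```text
t 41.45 tcp [ 565.5 -109.9   13.3] F [ 0.7  0.3 -0.5] w -0.2 turn to lane [ 0.01 -0.17  0.02]
(np.float64(571.5749999999999), np.float64(-71.2025), 16) -> cm [-0.21  3.91 -0.27]
(np.float64(578.785), np.float64(-1.5735000000000006), 16) -> cm [-0.21 10.91 -0.27]
[]
[([179.2, 180.9], [612.6, 248.6], 33, array([247.3,  -7.9])), ([225.7, 187.5], [585.5, 92.8], 69, array([89.6,  3. ])), ([194.2, 184.0], [600.5, 198.4], 45, array([196.2,  -1. ])), ([243.2, 189.8], [576.0, 34.2], 196, array([30.3,  6.5])), ([209.8, 186.5], [590.5, 146.1], 52, array([143.1,   3.6]))]
```

Call:
servo_tool --moves '[[[0, 0, 0, -0.2, 2, -0.2, 0], [0, 0, 0, -0.2, 4, -0.2, 0], [0, 0, 0, -0.2, 5, -0.2, 0], [0, 0, 0, -0.2, 6, -0.2, 0], [0, 0, 0, -0.2, 7, -0.2, 0]]]'

```text
clock: 42.18
tool_pos: [590.4, -43.4, 22.6]
orientation: [0.162, 3.11, -0.01]
contact_force: [35.2, -18.9, 11.1]
grip_width: -0.5
gripper_force: 19.9
```

Call:
servo_tool --moves '[[[0, 0, 0, 0, 0.8, 0, 0], [0, 0, 0, 0, 1.6, 0, 0], [0, 0, 0, 0, 2.4, 0, 0], [0, 0, 0, 0, 3.2, 0, 0], [0, 0, 0, 0, 3.9, 0, 0]]]'

```text
clock: 42.8
tool_pos: [602.7, -3.3, 26.6]
orientation: [0.16, 3.095, -0.005]
contact_force: [47.1, -13.2, 19.7]
grip_width: -0.1
gripper_force: 23.9
```

Run:
```python
from h import *
go((*rk(-5),16)); print(lane(arm.sense()['tool_pos']))
for n in('side','top'):
    s=snap(n); print([(b[0],pt(s,*b[0],74).tolist(),b[1],lane(pt(s,*b[0],74))) for b in blobs(s,'top') if (lambda p:400<p[0]<640 and -330<p[1]<300)(pt(s,*b[0],74))])
s=snap('side'); cv2.imwrite('pics/side7.png',cv2.resize(s['frame'][110:260,180:330,::-1],(600,600),interpolation=cv2.INTER_CUBIC))
```

```text
t 42.8 tcp [602.7  -3.3  26.6] F [ 47.1 -13.2  19.7] w -0.1 turn to lane [-0.05  2.44 -0.02]
(np.float64(578.785), np.float64(-1.5735000000000006), 16) -> cm [ 2.44 -0.07  0.96]
[ -4.3 -24. ]
[([263.2, 210.8], [559.1, -89.6], 38, array([-94.6,  10.5]))]
[([179.2, 180.8], [612.9, 248.6], 34, array([247.4,  -8.2])), ([194.2, 184.0], [600.5, 198.4], 47, array([196.2,  -1. ]))]
```

View pics/side7.png

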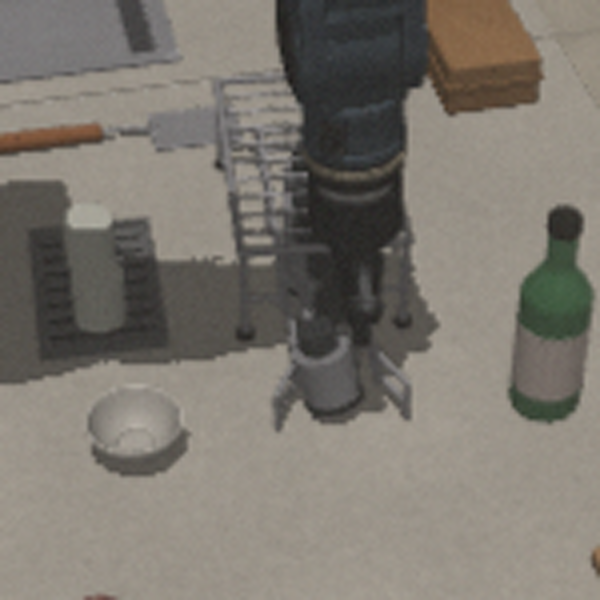

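Call:
servo_tool --moves '[[[0, 0, 0, -0.8, 0, 0, 0], [0, 0, 0, -1.2, -1, 0, 0], [0, 0, 0, -1.2, -3, 0, 0], [0, 0, 0, -1.2, -5, 0, 0], [0, 0, 0, -0.8, -9, 0, 0]]]'

```text
clock: 43.58
tool_pos: [579.1, -91.2, 17.0]
orientation: [0.157, 3.137, 0.0]
contact_force: [0.2, -0.3, -0.1]
grip_width: 0.0
gripper_force: 0.0
```

Call:
servo_tool --moves '[[[0, 0, 0, 0, -2, 0, 0], [0, 0, 0, 0, -4, -3, 0], [0, 0, 0, 0, -9, -8, 0], [0, 0, 0, 0, -14, -12, 0], [0, 0, 0, 0, -19, -12, 0]]]'

```text
clock: 44.2
tool_pos: [560.8, -282.3, 140.2]
orientation: [0.159, 3.133, -0.003]
contact_force: [0.3, -0.8, -0.2]
grip_width: 0.2
gripper_force: 0.0
```

Run:
```python
from h import *
go((*rk(-100),16)); print(lane(arm.sense()['tool_pos']))
for n in('side','top'):
    s=snap(n); print([(b[0],pt(s,*b[0],74).tolist(),b[1],lane(pt(s,*b[0],74))) for b in blobs(s,'top') if (lambda p:400<p[0]<640 and -330<p[1]<300)(pt(s,*b[0],74))])
    cv2.imwrite(f'pics/{n}8.png',s['frame'][:,:,::-1])
a=cv2.imread('pics/side8.png')[150:260,200:310]; b=cv2.imread('pics/top8.png')[150:230,160:280]
cv2.imwrite('pics/both8.png',np.vstack([cv2.resize(a,(330,330),interpolation=2),cv2.resize(b,(330,220),interpolation=2)]))
cv2.imwrite('pics/both8.png',np.hstack([cv2.resize(a,(400,400),interpolation=2),cv2.resize(b,(400,267),interpolation=2) if 0 else cv2.copyMakeBorder(cv2.resize(b,(400,267),interpolation=2),0,133,0,0,0)]))
```

```text
t 44.2 tcp [ 560.8 -282.3  140.2] F [ 0.3 -0.8 -0.2] w 0.2 turn to lane [-0.08  0.29  0.11]
(np.float64(569.0), np.float64(-96.07), 16) -> cm [ 1.13 18.63 12.39]
[-286.1  -11. ]
[([259.0, 201.9], [555.5, -45.9], 92, array([-51.5,  18.6])), ([258.4, 218.7], [536.0, -121.0], 38, array([-128.2,   30.3]))]
[([179.1, 180.9], [612.6, 248.9], 32, array([247.6,  -7.8])), ([194.2, 184.0], [600.5, 198.4], 44, array([196.2,  -1. ])), ([225.7, 185.7], [591.7, 92.7], 52, array([90.1, -3.1])), ([209.7, 186.6], [590.1, 146.4], 51, array([143.4,   4. ])), ([242.2, 187.4], [584.3, 37.4], 71, array([34.3, -1.5])), ([265.0, 195.8], [553.4, -38.5], 77, array([-44.3,  21.4])), ([267.5, 203.5], [527.0, -46.1], 34, array([-54.6,  46.9]))]
```

View pics/both8.png

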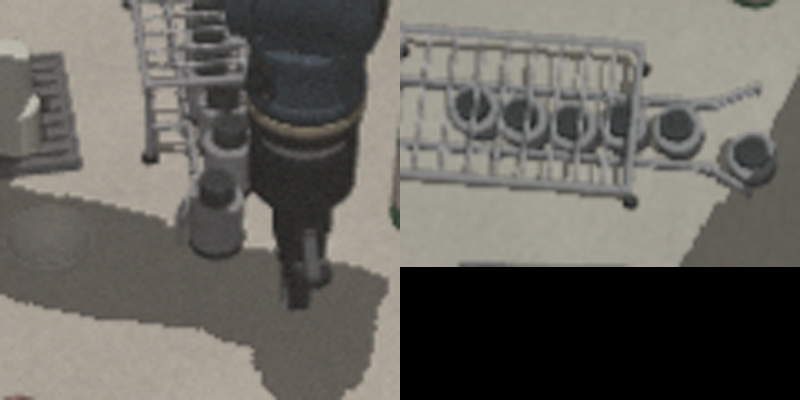

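Call:
servo_tool --moves '[[[0, 0, 10, 0, 0, 0, 2.4], [0, 0, 20, 0, 0, 0, 2.4], [0, 0, 30, 0, 0, 0, 2.4], [0, 0, 40, 0, 0, 0, 2.4], [0, 0, 50, 0, 0, 0, 2.4]]]'

```text
clock: 44.92
tool_pos: [559.2, -280.1, 136.3]
orientation: [-1.479, -2.771, -0.001]
contact_force: [-0.3, -0.2, -0.8]
grip_width: 23.8
gripper_force: 0.0
```

Call:
servo_tool --moves '[[[0, 0, 10, 0, 0, 0, 2.4], [0, 0, 20, 0, 0, 0, 2.4], [0, 0, 30, 0, 0, 0, 2.4], [0, 0, 40, 0, 0, 0, 2.4], [0, 0, 40, 0, 0, 0, 2.4]]]'

```text
clock: 45.55
tool_pos: [559.2, -280.3, 136.3]
orientation: [-2.33, -2.106, 0.0]
contact_force: [0.1, -0.4, 0.1]
grip_width: 23.8
gripper_force: 0.0
```

Run:
```python
from h import *
go((*rk(-115,-30),120),(*rk(-115,-30),16)); print(lane(arm.sense()['tool_pos']),arm.sense()['q'].round(2))
for n in('side','top'):
    s=snap(n); print([(b[0],pt(s,*b[0],74).tolist(),b[1],lane(pt(s,*b[0],74))) for b in blobs(s,'top') if (lambda p:400<p[0]<640 and -330<p[1]<300)(pt(s,*b[0],74))])
```

```text
t 45.55 tcp [ 559.2 -280.3  136.3] F [ 0.1 -0.4  0.1] w 23.8 turn to lane [-1.000e-02 -5.000e-02 -8.988e+01]
(np.float64(537.6139999999999), np.float64(-107.9005), 120) -> cm [16.94 -3.89  1.64]
(np.float64(537.6139999999999), np.float64(-107.9005), 16) -> cm [16.93 -3.88 12.04]
[-284.3   -9.2] [-0.46  0.44  0.11  1.24  0.    1.21]
[]
[([179.1, 180.9], [612.6, 248.9], 32, array([247.6,  -7.8])), ([194.2, 184.0], [600.5, 198.4], 44, array([196.2,  -1. ])), ([225.7, 185.7], [591.7, 92.7], 52, array([90.1, -3.1])), ([209.7, 186.6], [590.1, 146.4], 51, array([143.4,   4. ])), ([242.2, 187.4], [584.3, 37.4], 71, array([34.3, -1.5])), ([265.1, 196.0], [552.7, -38.8], 83, array([-44.7,  22.1])), ([267.5, 203.2], [528.1, -46.1], 34, array([-54.5,  45.8]))]
```

Call:
servo_tool --moves '[[[0, 0, 0, 4.5, -0.8, 0, 2.4], [0, 0, 0, 9, -1.6, 0, 2.4], [0, 0, 0, 13.5, -2.4, 1, 2.4], [0, 0, 0, 17.2, -3.1, 2, 2.4], [0, 0, 0, 17.2, -3.1, 2, 2.4]]]'

```text
clock: 46.28
tool_pos: [545.1, -104.5, 116.0]
orientation: [-2.325, -2.11, 0.001]
contact_force: [-0.5, -0.5, 0.3]
grip_width: 24.2
gripper_force: 0.0
```

Call:
servo_tool --moves '[[[0, 0, 0, 0, 0, 3, 2.4], [0, 0, 0, 0, 0, 6, 2.4], [0, 0, 0, 0, 0, 9, 2.4], [0, 0, 0, 0, 0, 10, 2.4], [0, 0, 0, 0, 0, 10, 2.4]]]'

```text
clock: 46.9
tool_pos: [545.9, -107.5, 16.5]
orientation: [-2.332, -2.104, 0.001]
contact_force: [-0.5, 1.1, 0.2]
grip_width: 23.7
gripper_force: 0.0
```

Run:
```python
from h import *
go((*rk(-78,-22),16),(*rk(-38,-2),16),(*rk(-3),16)); print(lane(arm.sense()['tool_pos']))
for n in('side','top'):
    s=snap(n); print([(b[0],pt(s,*b[0],74).tolist(),b[1],lane(pt(s,*b[0],74))) for b in blobs(s,'top') if (lambda p:400<p[0]<640 and -330<p[1]<60)(pt(s,*b[0],74))])
```

```text
t 46.9 tcp [ 545.9 -107.5   16.5] F [-0.5  1.1  0.2] w 23.7 turn to lane [-3.000e-02 -3.000e-02 -8.996e+01]
(np.float64(549.3825999999999), np.float64(-71.9206), 16) -> cm [ 3.57 -0.02  0.05]
(np.float64(573.3965999999999), np.float64(-34.1926), 16) -> cm [7.57 1.98 0.05]
(np.float64(578.991), np.float64(0.4158999999999997), 16) -> cm [11.07  2.18  0.05]
[-113.7   21.8]
[]
[([243.2, 190.0], [575.3, 34.2], 205, array([30.2,  7.2]))]
```

Call:
servo_tool --moves '[[[0, 0, 0, 1.8, 0, 0, 2.4], [0, 0, 0, 3.5, 0, 0, 2.4], [0, 0, 0, 4.3, 0.4, 0, 2.4], [0, 0, 0, 5.1, 0.8, 0, 2.4], [0, 0, 0, 5.6, 1, 0, 2.4]]]'

```text
clock: 47.62
tool_pos: [562.0, -52.6, 16.7]
orientation: [2.332, 2.104, -0.001]
contact_force: [-1.9, -7.2, 5.6]
grip_width: 23.9
gripper_force: 4.0
```

Run:
```python
from h import *
go((*rk(-38,-2),16),(*rk(-3),16)); print(lane(arm.sense()['tool_pos']))
for n in('side','top'):
    s=snap(n); print([(b[0],pt(s,*b[0],74).tolist(),b[1],lane(pt(s,*b[0],74))) for b in blobs(s,'top') if (lambda p:400<p[0]<640 and -330<p[1]<60)(pt(s,*b[0],74))])
```

```text
t 47.62 tcp [562.  -52.6  16.7] F [-1.9 -7.2  5.6] w 23.9 turn to lane [-5.000e-02  7.000e-02 -8.998e+01]
(np.float64(573.3965999999999), np.float64(-34.1926), 16) -> cm [1.94 0.94 0.07]
(np.float64(578.991), np.float64(0.4158999999999997), 16) -> cm [5.44 1.14 0.06]
[-57.4  11.4]
[]
[]
```

Call:
servo_tool --moves '[[[0, 0, 0, 0.7, 0.35, 0, 2.4], [0, 0, 0, 1.4, 0.7, 0, 2.4], [0, 0, 0, 1.9, 0.95, 0, 2.4], [0, 0, 0, 2.5, 1.1, 0, 2.4], [0, 0, 0, 3, 1.15, 0, 2.4]]]'

```text
clock: 48.35
tool_pos: [575.3, -27.1, 16.4]
orientation: [2.332, 2.099, -0.009]
contact_force: [-6.4, -18.0, 5.0]
grip_width: 24.2
gripper_force: 9.4
```

Run:
```python
from h import *
go((*rk(-3),16)); print(lane(arm.sense()['tool_pos']))
for n in('side','top'):
    s=snap(n); print([(b[0],pt(s,*b[0],74).tolist(),b[1],lane(pt(s,*b[0],74))) for b in blobs(s,'top') if (lambda p:400<p[0]<640 and -330<p[1]<260)(pt(s,*b[0],74))])
```

```text
t 48.35 tcp [575.3 -27.1  16.4] F [ -6.4 -18.    5. ] w 24.2 turn to lane [ -0.37   0.26 -90.1 ]
(np.float64(578.991), np.float64(0.4158999999999997), 16) -> cm [2.78 0.08 0.02]
[-30.8   0.8]
[([240.9, 191.6], [507.9, 17.1], 29, array([ 6.3, 72.4]))]
[([178.2, 180.8], [613.0, 251.9], 52, array([250.7,  -7.9])), ([193.5, 184.7], [598.2, 200.7], 53, array([198.2,   1.5]))]
```

Call:
servo_tool --moves '[[[0, 0, 0, 0.6, 0, 0, 2.4], [0, 0, 0, 1.1, 0, 0, 2.4], [0, 0, 0, 1.6, 0, 0, 2.4], [0, 0, 0, 2.1, 0, 0, 2.4], [0, 0, 0, 2.6, 0, 0, 2.4]]]'

```text
clock: 49.08
tool_pos: [578.3, -0.3, 16.5]
orientation: [2.333, 2.1, -0.006]
contact_force: [-2.9, -15.8, 4.3]
grip_width: 23.9
gripper_force: 7.6
```

Run:
```python
from h import *
go((*rk(2),16)); print(lane(arm.sense()['tool_pos']))
for n in('side','top'):
    s=snap(n); print([(b[0],pt(s,*b[0],74).tolist(),b[1],lane(pt(s,*b[0],74))) for b in blobs(s,'top') if (lambda p:400<p[0]<640 and -330<p[1]<300)(pt(s,*b[0],74))])
```

```text
t 49.08 tcp [ 5.783e+02 -3.000e-01  1.650e+01] F [ -2.9 -15.8   4.3] w 23.9 turn to lane [ -0.25   0.19 -90.09]
(np.float64(579.506), np.float64(5.3894), 16) -> cm [0.58 0.06 0.05]
[-3.8  0.6]
[]
[([170.2, 180.4], [615.2, 278.7], 53, array([277.5,  -7.4])), ([185.4, 184.7], [599.0, 227.8], 51, array([225.2,   3.5])), ([201.3, 185.4], [595.1, 174.6], 45, array([171.9,   1.9]))]
```

Call:
servo_tool --moves '[[[0, 0, 0, 0.3, 0, 0, 2.4], [0, 0, 0, 0.6, 0, 0, 2.4], [0, 0, 0, 0.6, 0, 0, 2.4], [0, 0, 0, -2, 0, 0, 2.4], [0, 0, 0, -6, 0, 0, 2.4]]]'

```text
clock: 49.8
tool_pos: [572.9, -56.8, 16.2]
orientation: [-2.33, -2.106, -0.002]
contact_force: [0.2, -0.5, -0.0]
grip_width: 24.2
gripper_force: 0.0
```

Call:
servo_tool --moves '[[[0, 0, 0, -4, 0, -3, 2.4], [0, 0, 0, -8, 0, -8, 2.4], [0, 0, 0, -13, 0, -12, 2.4], [0, 0, 0, -18, 0, -14, 2.4], [0, 0, 0, -23, 0, -14, 2.4]]]'

```text
clock: 50.42
tool_pos: [550.2, -287.9, 158.7]
orientation: [2.33, 2.103, 0.004]
contact_force: [0.8, 0.2, 0.3]
grip_width: 23.8
gripper_force: 0.0
```

Run:
```python
from h import *
go((450,-200,150)); print(lane(arm.sense()['tool_pos']))
for n in('side','top'):
    s=snap(n); print(*[(b[0],pt(s,*b[0],74).tolist(),b[1],lane(pt(s,*b[0],74))) for b in blobs(s,'top') if (lambda p:510<p[0]<640 and -200<p[1]<320)(pt(s,*b[0],74))],sep='\n')
    f=s['frame'];h=cv2.cvtColor(f,cv2.COLOR_RGB2HSV)
    m=((h[...,2]>100)&(h[...,1]<40)).astype(np.uint8)
# caps in tray: bright discs vs tray at expected pixel
for w in[(399.5,217.5),(395,135.5)]:
    u,v=px(s,(*w,56)).astype(int); g=f[v-9:v+10,u-9:u+10].mean(2); mm=(g>np.median(f[235:255,178:225].mean(2))+15); yy,xx=np.nonzero(mm); print('cap',w,mm.sum(),pt(s,u-9+xx.mean(),v-9+yy.mean(),52))
# rails at z=42: expected lane centre lines for check
```

```text
t 50.42 tcp [ 550.2 -287.9  158.7] F [0.8 0.2 0.3] w 23.8 turn to lane [  0.17   0.19 -89.96]
(450, -200, 150) -> cm [  7.72 -10.87   0.83]
[-292.7   -1.1]

([169.9, 180.5], [614.8, 279.7], 51, array([278.5,  -6.9]))
([210.8, 183.6], [600.3, 142.7], 39, array([140.7,  -6.5]))
([185.1, 185.1], [597.6, 228.8], 42, array([226.1,   5. ]))
([225.9, 186.4], [589.3, 92.1], 55, array([89.3, -0.8]))
([200.3, 185.3], [595.5, 177.9], 27, array([175.2,   1.9]))
([241.9, 188.4], [580.9, 38.4], 71, array([35.,  2.]))
cap (399.5, 217.5) 129 [401.7 222.8]
cap (395, 135.5) 64 [408.3 131.5]
```

```bash
python3 -c "
from h import *
print(job_done())"
```

```text
the job is handed in; nothing more can be done
None
```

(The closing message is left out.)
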